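Wedge a row of bearing blocks tight in a sloping grinding fixture

ROBOT

A 6-joint arm with a two-finger parallel gripper is mounted at the origin on the work surface. World frame = base frame: x ahead of the robot, y to its left, z up, the work surface at z = 0. Lengths are in mm, angles in rad, forces in N, time in s.
With the tool pointing down it reaches from about 275 to 1000 mm from the base axis. Payload 8.4 kg.
Tool frame: the origin (TCP) lies on the centre line of the jaws, within the pads' length; the fingertips stand r.tip_reach ahead of it and the grasp point (between the pads) lies 11 mm behind it (r.tip_reach is the distance from the TCP to the fingertips, in mm); z points along the fingers, y is the line along which they close (so a half turn about z gives the same grasp; the last joint's range is limited). The gripper opens to 85 mm and grips with 20 to 120 N. Pads are 22 mm wide; open, the fingers measure 114 mm over their backs; the gripper's body (76 mm by 85 mm) begins 54 mm behind the grasp point. The pads swing forward as they close: fully open they stand 13 mm farther back than shut.
Start: joints at [-1.22, 0.353, 1.633, -0, 1.155, -0.002], TCP at [215.953, -586.509, 239.281] pointing down, gripper open.
Joint ranges: [-2.63, 2.63], [-0.92, 2.1], [0.06, 2.66], [-1.3, 4.44], [0, 2.69], [-3.02, 3.02]. Speed limits (rad/s): [2.22, 2.22, 2.79, 3.14, 3.14, 3.14].

INTERFACE

Orientations are given as [roll, pitch, yaw] about the fixed x, y, z axes, in that order (R = Rz(yaw) Ry(pitch) Rx(roll)).
In Python, from rig import r gives the robot as it stands.
- The arm moves only by the tool carry_out, never from a script. Its argument "targets" is a list of rows, each an object with "dp": the shift along the tool's x, y, z in mm, a list of three; "yaw": the turn about the tool's z in degrees. A call has 1 to 12 rows; each row is the pose to reach, as a shift and turn from the pose commanded when the call began, along the tool's axes at that moment; what a row does not reach only later rows make up. A row lasts 1/8 s, in which the tool goes at most 62.5 mm and 10.7 degrees, less where a joint would pass 70% of its speed; a pose out of reach is approached as far as the arm can. A call with a gripper value outside its range is refused whole. "fingers" is the opening, from -1 (shut) to 1 (fully open), so that 0 is half open, set as the call begins (left out, the last holds). The fingers move at their own pace and stop on an object; "grip_force" is the grip in N (left out, the last holds). Time passes only in rows, so rows that repeat a pose let the fingers close. It gives the time, the measured TCP pose, the force, the opening and the grip force at its end, in the units of the state.
- r.sense(): the state, without advancing time (a new reading comes with each control period).
- r.grab_frame(name): name is "side" or "top" or "wrist"; returns the picture (420x560x3 uint8, red, green, blue); there is no depth.
- r.get_calibration(name): a dict with "fx", "fy", "cx", "cy" (pixels), "rvec" (rotation vector, rad) and "tvec" (3), from world to camera coordinates, as OpenCV has them. Camera axes: x right, y down, z forward; pixel columns grow to the right and rows downward; lengths in mm; the calibration is good to about 2 mm. A picture is of the moment at which its call begins: read the wrist's pose just before it. get_calibration takes no time and is no camera call; for the wrist camera it gives the pose at the moment of the call.
- r.sign_off(): hands the job in; it is judged then, once.
The state is a dict: "clock": time; "qpos": joint angles; "qvel": joint speeds; "joint_efforts": joint torques, N m; "eef_pos": TCP position; "tcp_rot": TCP orientation; "contact_force": force on the tool from outside, world axes, zero at the start; "wrist_torque": the same for the moment, N m; "opening": opening from 0.0 (shut) to 1.0 (fully open); "grasp_force": force on a finger pad.
Only numpy, scipy, OpenCV 4.12 (cv2) and the standard library are available. Lean on these libraries where they do the work, as an engineer would, in place of code of your own. Each camera call takes 0.05 s, during which the arm holds its last target. There are 200 camera calls.

TASK

Set the loose aluminium block into the open place in the sloping fixture, next to the other three and fully down between the low rails, and let it go. Then take the red wedge from its wooden rack and drive it, thin end first and square to the sloping floor, into the gap left beside that block (sloping face with the yellow stripe against the yellow leaning end), pressing firmly until the row is pushed up with no gaps and the wedge stays jammed when you let go. Leave the oil bottle, jar, wrench, screwdriver and copper disc where they are.

Things in the scene. Friction and masses are not known exactly. Their poses are not given: they have to be found in the camera images.
- channel (a point): Middle of the channel floor of the fixed fixture (grey plate, green stand), 70 mm above the bench. x points up the slope (away from the robot, rising 30 degrees), y along the row, z square out of the floor, leaning to the robot. Two steel rails along y, 10 mm high, 8 mm thick, 44 mm apart (inner faces x = -22 and +22 mm); plate 104 mm wide. Blocks and wedge stand between them.
- end_stop (a point): Foot of the fixed grey end stop's inner face, on the floor line: 76 mm from the channel's middle along its +y. Stop 45 mm high, 44 mm wide, square. From it stand three blocks, loosely, up to 2 or 3 mm apart. Four blocks pushed tight end 52 mm beyond the channel's middle, at channel y = -52 mm.
- lean_end (a point): Foot of the inner face of the yellow leaning end, at channel y = -60.3 mm, on the floor. The face leans outward 12 degrees (channel y = -69.9 mm at 45 mm height), 45 mm high, 44 mm wide, 14 mm thick. The open place is between it and the third block. When the row is tight the wedge jams with its underside 8 mm above the floor: its centre then at channel y = -60.5, z = 44 mm.
- row1_mid (a point): Centre of the aluminium block nearest the end stop; same size and axes as the loose one: 40 mm along x (across the rails), 32 mm along y (the row), 45 mm high. Slides on the floor, leaning on the lower rail.
- row2_mid (a point): Centre of the second aluminium block of the row, as the first.
- row3_mid (a point): Centre of the third aluminium block of the row, next to the open place, as the first.
- spare_mid (a point): Centre of the loose aluminium block, standing on the bench: 40 mm along its x, 32 mm along its y, 45 mm high along z (centre 22.5 mm up), bored out, about 0.09 kg, with a dark and brass bore on top. In the fixture its 40 mm goes across the rails (either way round), its 32 mm along the row.
- wedge_mid (a point): Centre of the red wedge, mid-height (72 mm tall); z from thin to thick end, up. 40 mm wide along x: grip across this. Straight face at y = +8.5 mm; sloping face (yellow stripe) to -y, 12 degrees, y = -9.2 mm at this height. 10 mm thick at the thin end, 25 at the top; chamfered tip 6 mm thick, y = -1.5 to 4.5 mm. In the fixture its axes match channel. 12 to 20 N down jams it by friction.
- rack: Wooden rack fixed to the bench, 70 x 64 mm, 42 mm high, origin at the centre of its underside, z up. The wedge stands upright in its slot, thin end down, axes the same way, its underside 8 mm above the bench, its upper 38 mm standing out. The slot is 46 mm long along x and 0.9 mm wider than the wedge at each face. Lift it straight out.
- tin: Blue metal cup fixed to the bench, 72 mm across, 70 mm high, origin under its centre. In the way at most; not used.
- oil: Yellow oil bottle, 48 mm across, 130 mm high, loose. Leave it.
- jar: Glass jar with steel cap, 56 mm across, 70 mm high, loose. Leave it.
- wrench: Steel wrench lying on the bench before the robot. Leave it.
- driver: Screwdriver lying on the bench. Leave it.
- disc: Copper disc, 64 mm across, 14 mm thick, lying on the bench. Leave it.
Mind the look-alikes: they are no part of the job. Leave any green or pink look-alike of the part that bears spare_mid alone. There is more than one size of the part that bears wedge_mid; the job needs the larger.

How it is judged (in metres and radians):
On the way:
1. the loose block stands in the open place of the row, fully down between the rails, let go (z of spare_mid in the frame of channel between 0.0195 and 0.0255 m and angle between the z axis of spare_mid and the z axis of channel, either way round below 0.07 rad and angle between the x axis of spare_mid and the x axis of channel, either way round below 0.07 rad and x of spare_mid in the frame of channel between -0.006 and 0.006 m and y of spare_mid in the frame of channel between -0.044 and -0.034 m and contact force between the fingers and spare below 0.1 N), for 0.2 s.
At the end, for the whole second after the job is handed in: All four blocks fully down between the rails (3 mm, 4 degrees), at most 1.5 mm of gaps left in the row; the wedge between loose block and yellow end, square within 4 degrees, its centre under 50 mm above the floor, pressing on the block with over 1.5 N by itself; all let go, at rest (z of row1_mid in the frame of channel between 0.0195 and 0.0255 m and angle between the z axis of each of row1_mid, row2_mid, row3_mid, spare_mid, wedge_mid and the z axis of channel, either way round below 0.07 rad and angle between the x axis of each of row1_mid, row2_mid, row3_mid, spare_mid, wedge_mid and the x axis of channel, either way round below 0.07 rad and x of row1_mid in the frame of channel between -0.006 and 0.006 m and z of row2_mid in the frame of channel between 0.0195 and 0.0255 m and x of row2_mid in the frame of channel between -0.006 and 0.006 m and z of row3_mid in the frame of channel between 0.0195 and 0.0255 m and x of row3_mid in the frame of channel between -0.006 and 0.006 m and z of spare_mid in the frame of channel between 0.0195 and 0.0255 m and x of spare_mid in the frame of channel between -0.006 and 0.006 m and y of spare_mid in the frame of channel between -0.0375 and -0.034 m and z of wedge_mid in the frame of channel below 0.05 m and x of wedge_mid in the frame of channel between -0.007 and 0.007 m and y of wedge_mid in the frame of channel between -0.066 and -0.055 m and contact force between wedge and spare above 1.5 N and linear speed of each of wedge, spare below 0.01 m/s); the robot touches nothing.
It fails at once if the oil is pushed aside by more than 4 cm (distance of oil from where it was at the start of the episode above 0.04 m).
It fails at once if the jar is pushed aside by more than 4 cm (distance of jar from where it was at the start of the episode above 0.04 m).
It fails at once if the wrench is pushed aside by more than 4 cm (distance of wrench from where it was at the start of the episode above 0.04 m).
It fails at once if the driver is pushed aside by more than 4 cm (distance of driver from where it was at the start of the episode above 0.04 m).
It fails at once if the disc is pushed aside by more than 4 cm (distance of disc from where it was at the start of the episode above 0.04 m).
It also fails if it takes over 64 s, if anything falls off the work surface, if the arm or the gripper's body presses on something with over 40 N, if the wrist force passes 120 N, or if a joint passes its speed limit or range.

## Working session

There is one attempt and no reset: what is moved stays moved. The work goes in short steps, Python scripts to look and compute and a tool call to move; the robot and the scene stay as the last step left them, time stands still between calls to the robot, and variables do not carry over. Pictures are saved under pics/ and viewed, at most 10 in all, crops included, and the job is handed in when it is done.

Besides the shell and the picture viewer there is one more tool, called after ">>>" by a JSON object that holds its "fn" and its "kwargs", one argument or row to a line. carry_out: Moves the arm, as the interface text tells. Its arguments: {"type":"object","properties":{"targets":{"type":"array","items":{"type":"object","properties":{"dp":{"type":"array","items":{"type":"number"}},"yaw":{"type":"number"}}}},"fingers":{"type":"number"},"grip_force":{"type":"number"}},"required":["targets"]}

```bash
ls; mkdir -p pics; python3 - <<'E'
from rig import r
import cv2,numpy as np
s=r.sense();print(s,r.tip_reach)
for n in("side","top","wrist"):
    c=r.get_calibration(n);print(n,c)
    cv2.imwrite(f"pics/{n}0.png",r.grab_frame(n)[:,:,::-1])
E
```

```text
pics
{'clock': 0.0, 'qpos': array([-1.22041442e+00,  3.53621604e-01,  1.63414372e+00, -1.99910952e-05,
        1.15521352e+00, -2.40753734e-03]), 'qvel': array([ 6.07942906e-04, -2.72979984e-04,  4.70906514e-04, -3.83971801e-04,
        2.49211296e-04,  3.57658949e-05]), 'joint_efforts': array([-6.74150033e-04, -6.05266142e+01, -3.42068052e+01, -2.12743163e-05,
        9.38176032e-03,  8.10760184e-05]), 'eef_pos': array([ 215.77520611, -586.06660332,  238.57415945]), 'tcp_rot': array([-3.14020643e+00,  1.49409287e-05,  3.52797536e-01]), 'contact_force': array([-0.38154466, -0.09265479, -0.01312564]), 'wrist_torque': array([0.0769527 , 0.02685477, 0.03971964]), 'grasp_force': 0.0, 'opening': 1.0000555607905892} 8.0
side {'fx': 528.0502684656901, 'fy': 528.0502684656901, 'cx': 279.8308444280857, 'cy': 215.6654418205507, 'rvec': array([ 2.25964719, -0.11189683,  0.05629603]), 'tvec': array([-573.8472808 ,   76.74233204, 1391.59457281])}
top {'fx': 467.5790065062181, 'fy': 467.5790065062181, 'cx': 275.8426679254158, 'cy': 208.71440296516118, 'rvec': array([ 2.14805382, -2.19621277,  0.11438192]), 'tvec': array([  20.50303004,  553.84509393, 1156.60048535])}
wrist {'fx': 336.1142997406611, 'fy': 336.1142997406611, 'cx': 286.41737952446596, 'cy': 208.66479917066664, 'rvec': array([-2.34848346,  1.638117  ,  0.26776959]), 'tvec': array([-625.16889008,  -41.47669041,  379.83905284])}
```

View pics/top0.png

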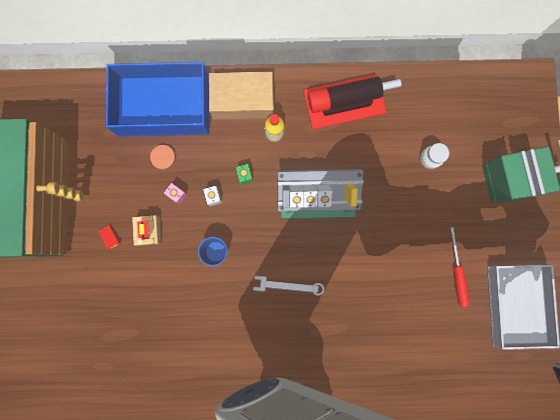

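View pics/side0.png

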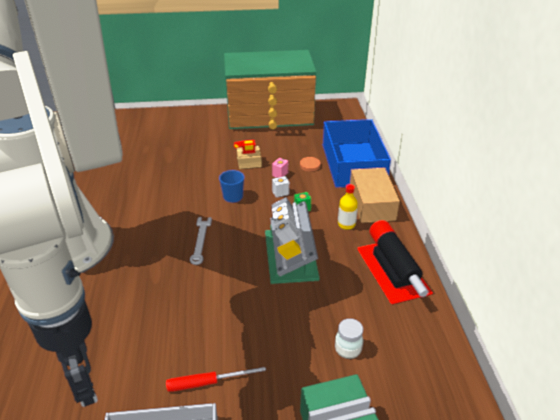

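The top view shows the fixture around (320,193), with its end stop on the left (+y) and the yellow leaning end on the right. The spare block is at (212,195), the rack with the big wedge at (146,230) and the small wedge lying at (109,237). The tool can't tilt, so I'll set parts in upright, let them tip onto the slope, and press with the fingertips.

```bash
cat > h.py <<'E'
from rig import r
import cv2,numpy as np
from scipy.spatial.transform import Rotation as Ro
def ray(c,uv):
    R=Ro.from_rotvec(c["rvec"]).as_matrix();d=R.T@np.array([(uv[0]-c["cx"])/c["fx"],(uv[1]-c["cy"])/c["fy"],1.]);return -R.T@c["tvec"],d
def onz(c,uv,z):
    o,d=ray(c,uv);return o+d*(z-o[2])/d[2]
def two(c1,u1,c2,u2):
    a,d=ray(c1,u1);b,e=ray(c2,u2);s=np.linalg.lstsq(np.c_[d,-e],b-a,rcond=None)[0];return (a+s[0]*d+b+s[1]*e)/2,np.linalg.norm(a+s[0]*d-b-s[1]*e)
def proj(c,p):
    return cv2.projectPoints(np.float64(p).reshape(-1,3),c["rvec"],c["tvec"],np.array([[c["fx"],0,c["cx"]],[0,c["fy"],c["cy"]],[0,0,1]]),None)[0][:,0]
def mv(d,yaw=0):
    "world shift -> tool dp"
    return (Ro.from_euler('xyz',r.sense()["tcp_rot"]).inv().apply(d)).round(1)
def snap(n,f):
    c=r.get_calibration(n);im=r.grab_frame(n);cv2.imwrite(f"pics/{f}.png",im[:,:,::-1]);np.savez(f"pics/{f}.npz",im=im,**c);return c,im
E
python3 - <<'E'
from h import *
c=r.get_calibration("top")
for n,uv,z in [("spare",(212,195),45),("wedge",(143,230),80),("fix",(320,193),100),("tin",(213,250),70),("oil",(274,125),100)]: print(n,onz(c,uv,z).round(0))
w=r.get_calibration("wrist");s=r.sense();R=Ro.from_euler('xyz',s["tcp_rot"]);o,_=ray(w,(0,0))
print("cam in tool",R.inv().apply(o-s["eef_pos"]), R.inv().apply(ray(w,(w["cx"],w["cy"]))[1]))
print(R.as_matrix().round(3))
E
```

```text
spare [590. 167.  45.]
wedge [504. 329.  80.]
fix [582. -98. 100.]
tin [453. 163.  70.]
oil [751.   9. 100.]
cam in tool [  81.68319754    0.36113589 -134.75669669] [-0.31866575  0.00134965  0.94786619]
[[ 0.938  0.346 -0.   ]
 [ 0.346 -0.938  0.001]
 [-0.    -0.001 -1.   ]]
```

>>> {"fn": "carry_out", "kwargs": {
  "targets": [
    {"dp":[30,-20,-1],"yaw":-5},
    {"dp":[80,-54,-4],"yaw":-12},
    {"dp":[130,-88,-6],"yaw":-20},
    {"dp":[180,-122,-8],"yaw":-28},
    {"dp":[230,-156,-10],"yaw":-36},
    {"dp":[280,-190,-12],"yaw":-44},
    {"dp":[330,-224,-14],"yaw":-52},
    {"dp":[380,-258,-16],"yaw":-58},
    {"dp":[430,-292,-18],"yaw":-64},
    {"dp":[475,-322,-20],"yaw":-69},
    {"dp":[510,-346,-20],"yaw":-70},
    {"dp":[510,-346,-20],"yaw":-70}
  ]
}}

```text
clock: 1.65
eef_pos: [576.2, -83.3, 258.9]
tcp_rot: [-3.142, -0.001, 1.578]
contact_force: [-0.4, -0.5, 0.3]
opening: 1.002
grasp_force: 0.0
```

>>> {"fn": "carry_out", "kwargs": {
  "targets": [
    {"dp":[0,0,0],"yaw":0},
    {"dp":[0,0,0],"yaw":0}
  ]
}}

```text
clock: 1.9
eef_pos: [574.3, -86.6, 259.2]
tcp_rot: [-3.141, 0.0, 1.573]
contact_force: [0.7, -0.3, 0.8]
opening: 1.0
grasp_force: 0.0
```

```bash
python3 - <<'E'
from h import *
s=r.sense();print(s["eef_pos"],s["tcp_rot"],s["contact_force"]);snap("wrist","fix1")
E
```

```text
[574.29713505 -86.55517812 259.2060875 ] [-3.14112800e+00  1.45426375e-04  1.57324015e+00] [ 0.73952829 -0.28539365  0.78509183]
```

View pics/fix1.png

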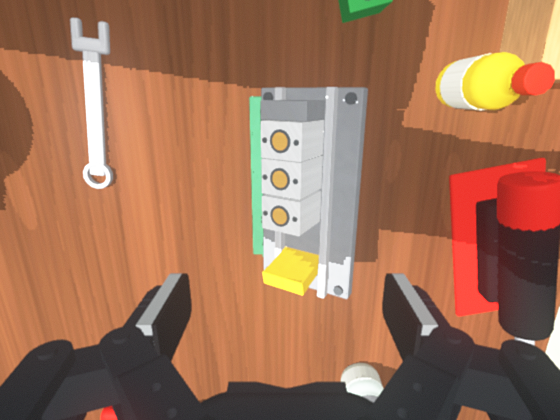

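The three row blocks have bores at (280,141), (280,179) and (280,216), and the yellow end is near (291,270). The plate's far edge runs from (367,88) to (350,298). I'll zoom in for exact corners.

```bash
python3 - <<'E'
import cv2
im=cv2.imread("pics/fix1.png")[80:305,235:385]
cv2.imwrite("pics/fix1z.png",cv2.resize(im,None,fx=2.6,fy=2.6,interpolation=cv2.INTER_CUBIC))
E
```

```text
(no output)
```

View pics/fix1z.png

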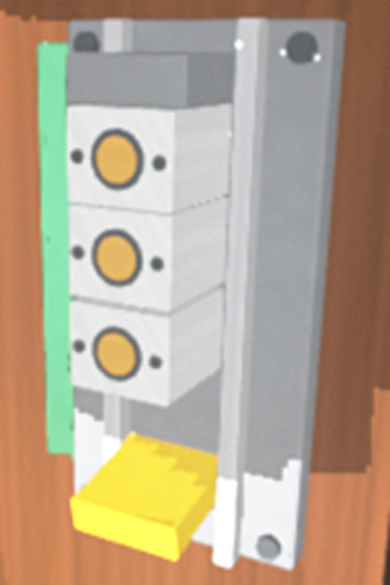

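```bash
cat > fit.py <<'E'
from h import *
from scipy.optimize import least_squares
c=dict(np.load("pics/fix1.npz"));Z=lambda a:np.array(a)/2.6+[235,80]-0.3
def C(p): # channel->world; p=X,Y,yaw
    R=Ro.from_euler('z',p[2])*Ro.from_euler('y',-np.pi/6)
    return lambda q:R.apply(np.atleast_2d(q))+[p[0],p[1],70]
obs=Z([(117,159),(115,257),(115,354),(70,105),(175,107),(73,388),(167,405),(330,24),(297,566),(240,22),(266,22)])
def model(p):
    y1,y2,y3=p[3:6]
    return proj(c,C(p)([(-2,y1,45),(-2,y2,45),(-2,y3,45),(-22,y1+16,45),(18,y1+16,45),(-22,y3-16,45),(18,y3-16,45),(52,p[6],0),(52,p[7],0)]))
f=lambda p:(model(p)-obs[:9]).ravel()
s=least_squares(f,[582,-98,0,58,25,-8,100,-100],loss="soft_l1",x_scale=[1,1,.01,1,1,1,1,1])
p=s.x;print(p.round(3));print(f(p).reshape(-1,2).round(1))
U=lambda q:((proj(c,C(p)(q))-[235,80]+.3)*2.6).round(0)
print("stop",U([(-22,76,45),(22,76,45)]).tolist())
print("yel foot/top",U([(-22,-60.3,0),(22,-60.3,0),(-22,-69.9,45),(22,-69.9,45),(-22,-83.9,45),(22,-83.9,45)]).tolist())
print("rail",U([(22,60,10),(30,60,10),(22,-80,10),(30,-80,10)]).tolist())
np.save("fix.npy",p)
E
python3 fit.py
```

```text
[ 5.92793e+02 -1.01582e+02  4.00000e-03  6.06660e+01  2.77980e+01
 -6.69200e+00  1.01425e+02 -1.00143e+02]
[[-0.1 -0.5]
 [ 1.  -0. ]
 [ 1.3 -0.1]
 [-2.3 -0.2]
 [-1.1  0.7]
 [-0.5 -0.8]
 [ 0.6  1. ]
 [ 0.8  0. ]
 [-0.4 -0. ]]
stop [[64.0, 107.0], [184.0, 112.0]]
yel foot/top [[134.0, 434.0], [230.0, 458.0], [75.0, 501.0], [177.0, 531.0], [76.0, 533.0], [177.0, 565.0]]
rail [[229.0, 153.0], [251.0, 154.0], [218.0, 513.0], [236.0, 518.0]]
```

```bash
cat > fit2.py <<'E'
exec(open("fit.py").read().split("obs=")[0])
obs=Z([(117,159),(115,257),(115,354),(175,107),(167,405),(330,24),(297,566),(265,40),(240,480),(130,433),(73,499),(179,527)])
def q(p):
    y1,y2,y3,bx1,bx3=*p[3:6],p[6],p[7]
    return [(bx1,y1,45),((bx1+bx3)/2,y2,45),(bx3,y3,45),(bx1+20,y1+16,45),(bx3+20,y3-16,45),(52,p[8],0),(52,p[9],0),(30,p[10],10),(30,p[11],10),(-22,-60.3,0),(-22,-69.9,45),(22,-69.9,45)]
f=lambda p:(proj(c,C(p)(q(p)))-obs).ravel()
s=least_squares(f,[592,-101,0,58,25,-8,-2,-2,100,-100,90,-80],loss="soft_l1",x_scale=[1,1,.01]+[1]*9)
p=s.x;print(p.round(3));print(f(p).reshape(-1,2).round(1).tolist());np.save("fix.npy",p[:8])
E
python3 fit2.py
```

```text
[ 5.92976e+02 -1.00539e+02  4.00000e-03  5.97590e+01  2.66960e+01
 -7.56100e+00 -1.73200e+00 -3.35600e+00  1.00368e+02 -1.01211e+02
  9.56170e+01 -6.44550e+01]
[[0.3, -0.6], [0.6, -0.0], [0.2, -0.5], [-0.6, 0.6], [-0.5, 0.5], [1.0, 0.0], [-0.2, -0.0], [-3.4, -0.0], [-0.6, -0.0], [1.6, -0.4], [0.8, -0.3], [-0.5, 0.7]]
```

```bash
cat >> fit2.py <<'E'
print()
for n,a,b,z in [("screw",(302,47),(268,546),2),("edge",(330,24),(297,566),0),("edge2",(344,24),(302,566),-8),("railR",(266,40),(239,490),10),("railL",(239,40),(217,470),10),("blkR",(175,107),(167,405),45),("blkL",(70,105),(73,388),45),("bore",(117,159),(115,354),45)]:
    g=lambda t:(proj(c,C([p[0],p[1],t[1]])([(t[0],t[2],z),(t[0],t[3],z)]))-Z([a,b])).ravel()
    t=least_squares(g,[0,0,60,-60],x_scale=[1,.01,1,1]).x;print(n,t.round(3))
E
python3 fit2.py
```

```text
[ 5.92976e+02 -1.00539e+02  4.00000e-03  5.97590e+01  2.66960e+01
 -7.56100e+00 -1.73200e+00 -3.35600e+00  1.00368e+02 -1.01211e+02
  9.56170e+01 -6.44550e+01]
[[0.3, -0.6], [0.6, -0.0], [0.2, -0.5], [-0.6, 0.6], [-0.5, 0.5], [1.0, 0.0], [-0.2, -0.0], [-3.4, -0.0], [-0.6, -0.0], [1.6, -0.4], [0.8, -0.3], [-0.5, 0.7]]

screw [ 4.1671e+01 -8.0000e-03  9.3831e+01 -9.3865e+01]
edge [ 5.16550e+01  9.00000e-03  1.00193e+02 -1.01555e+02]
edge2 [ 5.24720e+01 -3.00000e-03  1.00889e+02 -1.05269e+02]
railR [ 3.1691e+01 -1.3000e-02  9.5981e+01 -6.7949e+01]
railL [ 2.2135e+01 -1.3000e-02  9.5866e+01 -6.1988e+01]
blkR [ 1.7532e+01 -1.1000e-02  7.6068e+01 -2.2997e+01]
blkL [-2.1204e+01 -1.0000e-02  7.4928e+01 -2.5013e+01]
bore [-3.3720e+00 -1.4000e-02  5.8662e+01 -8.5290e+00]
```

>>> {"fn": "carry_out", "kwargs": {
  "targets": [
    {"dp":[30,1,5],"yaw":0},
    {"dp":[85,3,15],"yaw":0},
    {"dp":[140,5,30],"yaw":0},
    {"dp":[195,8,45],"yaw":0},
    {"dp":[240,10,55],"yaw":0},
    {"dp":[257,11,59],"yaw":0},
    {"dp":[257,11,59],"yaw":0},
    {"dp":[257,11,59],"yaw":0}
  ]
}}

```text
clock: 2.95
eef_pos: [585.3, 169.9, 200.7]
tcp_rot: [3.141, 0.0, 1.573]
contact_force: [-1.1, -0.7, -0.1]
opening: 1.0
grasp_force: 0.0
```

```bash
python3 - <<'E'
from h import *
s=r.sense();print(s["eef_pos"],s["tcp_rot"]);snap("wrist","sp1")
E
```

```text
[585.25011082 169.86993117 200.68254931] [3.14125816e+00 4.21642311e-04 1.57342968e+00]
```

View pics/sp1.png

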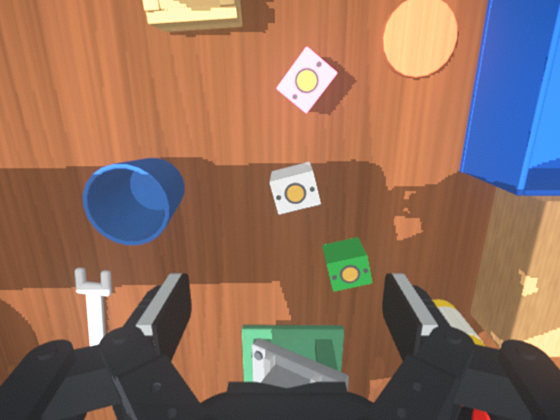

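The spare's bore is at (295,193), and its screw dots (278,197) and (312,188) lie along its 40 mm axis. The tin, the pink block and the green block are all clear of it.

```bash
python3 - <<'E'
from h import *
c=dict(np.load("pics/sp1.npz"));im=c["im"]
h=cv2.cvtColor(im,cv2.COLOR_RGB2HSV);roi=np.zeros(h.shape[:2],np.uint8);roi[155:225,258:332]=1
b=((h[...,0]>12)&(h[...,0]<28)&(h[...,1]>110)&(h[...,2]>110)&(roi>0)).astype(np.uint8)
n,l,st,ct=cv2.connectedComponentsWithStats(b);print(st[1:].tolist(),ct[1:].round(1).tolist())
w=((h[...,1]<40)&(h[...,2]>120)&(roi>0)).astype(np.uint8)
cn=max(cv2.findContours(w,0,2)[0],key=cv2.contourArea);print(cv2.approxPolyDP(cn,3,True)[:,0].tolist())
d=((h[...,2]<90)&(roi>0)).astype(np.uint8);
n,l,st,ct=cv2.connectedComponentsWithStats(d*cv2.dilate(cv2.drawContours(np.zeros_like(d),[cv2.convexHull(cn)],-1,1,-1),None));print(st[1:,4].tolist(),ct[1:].round(1).tolist())
A,B=onz(c,(278,197.5),45),onz(c,(312,188.5),45);print(onz(c,(295.3,193),45),np.degrees(np.arctan2(*(B-A)[1::-1])),np.linalg.norm(B-A))
E
```

```text
[[287, 185, 17, 17, 216], [330, 219, 1, 1, 1]] [[294.9, 193.1], [330.0, 219.0]]
[[309, 162], [272, 171], [269, 183], [279, 214], [320, 203]]
[] []
[593.21396636 168.20285174  45.        ] 15.558716307683179 31.590998163485537
```

>>> {"fn": "carry_out", "kwargs": {
  "targets": [
    {"dp":[-1,4,20],"yaw":-5},
    {"dp":[-2,8,60],"yaw":-10},
    {"dp":[-2,8,100],"yaw":-15},
    {"dp":[-2,8,130],"yaw":-15},
    {"dp":[-2,8,155],"yaw":-15},
    {"dp":[-2,8,170],"yaw":-15},
    {"dp":[-2,8,173],"yaw":-15},
    {"dp":[-2,8,173],"yaw":-15}
  ]
}}

```text
clock: 4.0
eef_pos: [593.6, 169.3, 28.0]
tcp_rot: [3.141, 0.0, 1.836]
contact_force: [-0.3, -0.3, -0.1]
opening: 0.999
grasp_force: 0.0
```

>>> {"fn": "carry_out", "kwargs": {
  "targets": [
    {"dp":[0,0,0],"yaw":0},
    {"dp":[0,0,0],"yaw":0},
    {"dp":[0,0,0],"yaw":0},
    {"dp":[0,0,0],"yaw":0},
    {"dp":[0,0,0],"yaw":0}
  ],
  "fingers": -1,
  "grip_force": 25
}}

```text
clock: 4.62
eef_pos: [593.5, 169.7, 27.9]
tcp_rot: [3.141, -0.0, 1.836]
contact_force: [-1.3, -0.2, 6.1]
opening: 0.465
grasp_force: 26.7
```

>>> {"fn": "carry_out", "kwargs": {
  "targets": [
    {"dp":[0,0,-25],"yaw":0},
    {"dp":[0,0,-70],"yaw":0},
    {"dp":[0,0,-115],"yaw":0},
    {"dp":[-25,-8,-138],"yaw":3},
    {"dp":[-75,-24,-142],"yaw":6},
    {"dp":[-125,-40,-142],"yaw":9},
    {"dp":[-175,-56,-142],"yaw":12},
    {"dp":[-225,-72,-142],"yaw":15.8},
    {"dp":[-265,-84,-142],"yaw":15.8},
    {"dp":[-289,-92,-142],"yaw":15.8},
    {"dp":[-297,-94.6,-142],"yaw":15.8},
    {"dp":[-297,-94.6,-142],"yaw":15.8}
  ]
}}

```text
clock: 6.12
eef_pos: [579.5, -141.8, 169.1]
tcp_rot: [-3.141, -0.0, 1.56]
contact_force: [-0.1, 0.2, -1.6]
opening: 0.464
grasp_force: 25.9
```

>>> {"fn": "carry_out", "kwargs": {
  "targets": [
    {"dp":[0,0,0],"yaw":0},
    {"dp":[0,0,0],"yaw":0}
  ]
}}

```text
clock: 6.38
eef_pos: [579.8, -140.9, 169.3]
tcp_rot: [-3.142, -0.0, 1.562]
contact_force: [0.8, 0.4, -1.3]
opening: 0.465
grasp_force: 25.9
```

```bash
python3 - <<'E'
from h import *
s=r.sense();print(s["eef_pos"],s["tcp_rot"],s["opening"]);snap("wrist","pl1")
E
```

```text
[ 579.79584442 -140.93414032  169.27118604] [-3.14150746e+00 -1.44267713e-04  1.56182016e+00] 0.46482566455369206
```

View pics/pl1.png

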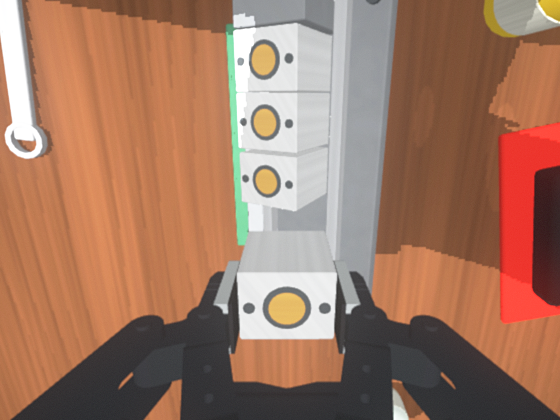

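```bash
python3 - <<'E'
from h import *
c=dict(np.load("pics/pl1.npz"))
print("held",onz(c,(287,308),186.3),onz(c,(240,338),186.3),onz(c,(334,338),186.3),onz(c,(240,270),186.3))
p=np.array([593,-100.5,-.011]);R=Ro.from_euler('z',p[2])*Ro.from_euler('y',-np.pi/6)
W=lambda q:R.apply(np.atleast_2d(q))+[p[0],p[1],70]
print(proj(c,W([(-2,59.7,45),(-2,26.7,45),(-2,-7.6,45),(18,-23.6,45),(-22,-23.6,45),(22,0,0),(22,50,10)])).round(1).tolist())
print(W([(-2,-42,22.5),(-2,-36,22.5)]))
E
```

```text
held [ 580.03619937 -142.27017894  186.3       ] [ 559.94969323 -157.02384723  186.3       ] [ 599.86311611 -157.37115649  186.3       ] [ 561.67732627 -124.57128256  186.3       ]
[[265.4, 58.1], [266.4, 121.6], [267.4, 180.7], [296.5, 211.4], [241.7, 201.1], [334.2, 160.0], [331.8, 79.2]]
[[ 579.55674392 -142.35465935   88.48557159]
 [ 579.62274258 -136.35502234   88.48557159]]
```

>>> {"fn": "carry_out", "kwargs": {
  "targets": [
    {"dp":[0,0,10],"yaw":0},
    {"dp":[0,0,25],"yaw":0},
    {"dp":[0,0,40],"yaw":0},
    {"dp":[0,0,50],"yaw":0},
    {"dp":[0,0,56],"yaw":0},
    {"dp":[0,0,58],"yaw":0},
    {"dp":[0,0,58],"yaw":0},
    {"dp":[0,0,58],"yaw":0}
  ]
}}

```text
clock: 7.42
eef_pos: [580.0, -142.0, 111.7]
tcp_rot: [3.141, 0.0, 1.561]
contact_force: [0.2, -0.6, -1.9]
opening: 0.463
grasp_force: 25.9
```

>>> {"fn": "carry_out", "kwargs": {
  "targets": [
    {"dp":[0.7,0,0],"yaw":0},
    {"dp":[1.5,0,0],"yaw":0},
    {"dp":[2.2,0,0],"yaw":0},
    {"dp":[3,0,0],"yaw":0},
    {"dp":[3.7,0,0],"yaw":0},
    {"dp":[4.5,0,0],"yaw":0},
    {"dp":[4.5,0,0],"yaw":0},
    {"dp":[4.5,0,0],"yaw":0}
  ]
}}

```text
clock: 8.43
eef_pos: [579.8, -137.4, 111.3]
tcp_rot: [3.142, -0.0, 1.561]
contact_force: [-0.2, -0.0, -0.4]
opening: 0.463
grasp_force: 25.9
```

>>> {"fn": "carry_out", "kwargs": {
  "targets": [
    {"dp":[0.5,0,0],"yaw":0},
    {"dp":[1,0,0],"yaw":0},
    {"dp":[1.5,0,0],"yaw":0},
    {"dp":[2,0,0],"yaw":0},
    {"dp":[2,0,0],"yaw":0},
    {"dp":[2,0,0],"yaw":0}
  ]
}}

```text
clock: 9.18
eef_pos: [579.8, -135.7, 111.3]
tcp_rot: [3.141, 0.0, 1.561]
contact_force: [-0.0, -3.9, -1.7]
opening: 0.468
grasp_force: 25.8
```

>>> {"fn": "carry_out", "kwargs": {
  "targets": [
    {"dp":[0.5,0,0],"yaw":0},
    {"dp":[1,0,0],"yaw":0},
    {"dp":[1.5,0,0],"yaw":0},
    {"dp":[1.5,0,0],"yaw":0}
  ]
}}

```text
clock: 9.68
eef_pos: [579.8, -135.6, 111.4]
tcp_rot: [3.141, 0.002, 1.561]
contact_force: [-1.5, -12.2, -1.6]
opening: 0.463
grasp_force: 25.8
```

>>> {"fn": "carry_out", "kwargs": {
  "targets": [
    {"dp":[-1,0,0],"yaw":0},
    {"dp":[-2,0,0],"yaw":0},
    {"dp":[-2,0,1.5],"yaw":0},
    {"dp":[-2,0,3],"yaw":0},
    {"dp":[-2,0,4],"yaw":0},
    {"dp":[-2,0,5],"yaw":0},
    {"dp":[-2,0,5],"yaw":0}
  ]
}}

```text
clock: 10.55
eef_pos: [579.7, -135.8, 106.1]
tcp_rot: [-3.141, -0.0, 1.561]
contact_force: [0.6, -1.7, -1.8]
opening: 0.459
grasp_force: 25.8
```

>>> {"fn": "carry_out", "kwargs": {
  "targets": [
    {"dp":[0,0,0.5],"yaw":0},
    {"dp":[0,0,1],"yaw":0},
    {"dp":[0,0,1.5],"yaw":0},
    {"dp":[0,0,1.5],"yaw":0}
  ]
}}

```text
clock: 11.05
eef_pos: [579.7, -135.8, 104.7]
tcp_rot: [-3.141, -0.0, 1.561]
contact_force: [-0.5, -0.2, -1.4]
opening: 0.462
grasp_force: 25.8
```

>>> {"fn": "carry_out", "kwargs": {
  "targets": [
    {"dp":[0,1.5,-1],"yaw":0},
    {"dp":[0,3.5,-1],"yaw":0},
    {"dp":[0,5.5,-1],"yaw":0},
    {"dp":[0,5.5,-0.7],"yaw":0},
    {"dp":[0,5.5,-0.4],"yaw":0},
    {"dp":[0,5.5,-0.4],"yaw":0}
  ]
}}

```text
clock: 11.8
eef_pos: [585.4, -136.0, 105.4]
tcp_rot: [3.141, 0.0, 1.561]
contact_force: [-0.5, 0.7, 0.9]
opening: 0.466
grasp_force: 26.2
```

>>> {"fn": "carry_out", "kwargs": {
  "targets": [
    {"dp":[0,0,0],"yaw":0},
    {"dp":[0,0,0],"yaw":0},
    {"dp":[0,0,0],"yaw":0}
  ],
  "fingers": 0.15
}}

```text
clock: 12.18
eef_pos: [585.1, -136.0, 105.1]
tcp_rot: [-3.141, -0.0, 1.561]
contact_force: [-0.2, -0.1, 0.8]
opening: 0.573
grasp_force: 0.3
```

```bash
python3 - <<'E'
from h import *
s=r.sense();print(s["eef_pos"],s["opening"],s["contact_force"]);snap("wrist","rl1");snap("side","rl1s")
a=cv2.imread("pics/rl1.png")[100:400,150:450];b=cv2.resize(cv2.imread("pics/rl1s.png")[180:300,240:340],None,fx=4,fy=4,interpolation=2)
cv2.imwrite("pics/rl1c.png",np.hstack([cv2.resize(a,(400,400)),b[:400]]))
E
```

```text
[ 585.08146795 -135.97280842  105.06741493] 0.5729336473858487 [-0.16616718 -0.08157229  0.82803387]
```

View pics/rl1c.png

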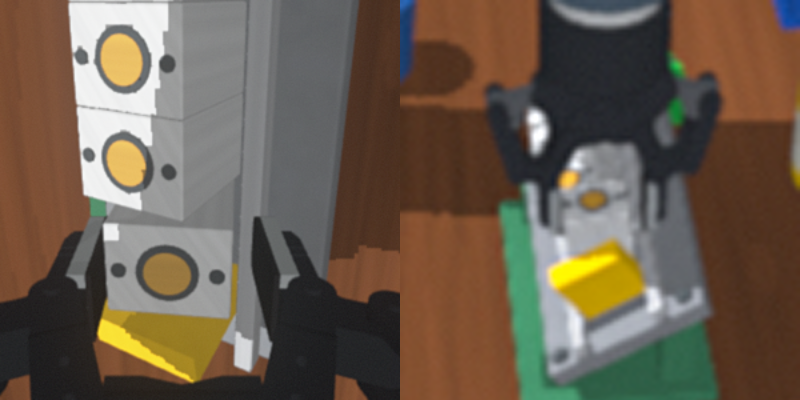

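The spare is tilting onto the robot-side finger, with its bore at crop position (165,272). I'll open further so it tips over.

>>> {"fn": "carry_out", "kwargs": {
  "targets": [
    {"dp":[0,0,0],"yaw":0},
    {"dp":[0,0,0],"yaw":0},
    {"dp":[0,0,0],"yaw":0},
    {"dp":[0,0,0],"yaw":0},
    {"dp":[0,0,0],"yaw":0}
  ],
  "fingers": 1
}}

```text
clock: 12.9
eef_pos: [585.3, -136.0, 105.2]
tcp_rot: [3.141, -0.0, 1.56]
contact_force: [0.4, -0.6, 0.0]
opening: 1.0
grasp_force: 0.0
```

>>> {"fn": "carry_out", "kwargs": {
  "targets": [
    {"dp":[0,0,-20],"yaw":0},
    {"dp":[0,0,-60],"yaw":0},
    {"dp":[0,0,-90],"yaw":0},
    {"dp":[0,0,-100],"yaw":0},
    {"dp":[0,0,-100],"yaw":0},
    {"dp":[0,0,-100],"yaw":0}
  ]
}}

```text
clock: 13.65
eef_pos: [584.5, -135.8, 203.7]
tcp_rot: [-3.14, -0.0, 1.561]
contact_force: [-0.6, -0.8, -0.2]
opening: 1.0
grasp_force: 0.0
```

```bash
python3 - <<'E'
from h import *
s=r.sense();print(s["eef_pos"],s["opening"],s["contact_force"]);c,_=snap("wrist","rl2")
p=np.array([593,-100.5,-.011]);R=Ro.from_euler('z',p[2])*Ro.from_euler('y',-np.pi/6)
W=lambda q:R.apply(np.atleast_2d(q))+[p[0],p[1],70]
u=proj(c,W([(-2,-36,45),(-22,-52,45),(18,-52,45),(18,-20,45),(-22,-20,45),(22,-40,10),(30,-40,10)]));print(u.round(0).tolist())
x,y=np.maximum(u[0].astype(int)-[90,110],0);a=cv2.imread("pics/rl2.png")[y:y+200,x:x+200];print(x,y)
cv2.imwrite("pics/rl2c.png",cv2.resize(a,None,fx=3,fy=3,interpolation=2))
E
```

```text
[ 584.47631951 -135.82563462  203.73242482] 0.9997135726713413 [-0.622612   -0.84679747 -0.20519746]
[[265.0, 214.0], [243.0, 229.0], [288.0, 240.0], [289.0, 197.0], [242.0, 189.0], [315.0, 211.0], [325.0, 213.0]]
174 104
```

View pics/rl2c.png

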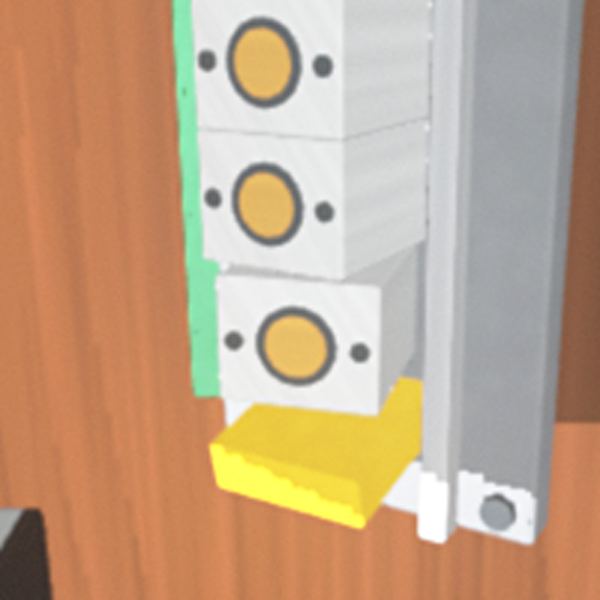

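The spare is hung up. Its bore is at (272.7,219.3), where the seated prediction is (265,214), so its robot-side edge is resting on the lower rail. I'll work out how it lies, grip it by its top edges with the fingertips, and shift it uphill.

```bash
cat >> h.py <<'E'
P=np.array([593,-100.5,-.011]);RC=Ro.from_euler('z',P[2])*Ro.from_euler('y',-np.pi/6)
W=lambda q:RC.apply(np.atleast_2d(q))+[P[0],P[1],70]
E
python3 - <<'E'
from h import *
c=dict(np.load("pics/rl2.npz"))
g=lambda z:(np.array(z)/3+[174,104]-.3).round(1)
print("obs bore,corners",[g(z).tolist() for z in[(296,346),(219,268),(382,286),(377,414),(221,402)]])
for u in (10,12,14,16):
    b=np.arctan2(10,u+22);e=np.array([-np.cos(b),np.sin(b)]);n=np.array([np.sin(b),np.cos(b)])
    f=lambda s,t,y:(u+s*e[0]+t*n[0],y,s*e[1]+t*n[1])
    q=[f(20,45,-37),f(40,45,-21),f(0,45,-21),f(0,45,-53),f(40,45,-53)]
    print(u,np.degrees(b).round(1),proj(c,W(q)).round(1).tolist(),"T,U world",W(q[1:3]).round(1).tolist(),"L",np.round(f(40,0,0),1))
E
```

```text
obs bore,corners [[272.4, 219.0], [246.7, 193.0], [301.0, 199.0], [299.4, 241.7], [247.4, 237.7]]
10 17.4 [[269.0, 218.7], [241.4, 195.3], [296.9, 199.0], [296.4, 241.9], [243.2, 237.0]] T,U world [[552.6, -121.1, 110.2], [591.6, -121.5, 118.9]] L [-28.2   0.   11.9]
12 16.4 [[270.5, 219.0], [243.0, 195.4], [298.4, 199.3], [297.9, 242.4], [244.8, 237.0]] T,U world [[553.7, -121.1, 110.3], [592.6, -121.5, 119.7]] L [-26.4   0.   11.3]
14 15.5 [[272.1, 219.2], [244.7, 195.5], [300.0, 199.7], [299.4, 242.9], [246.4, 237.2]] T,U world [[554.9, -121.1, 110.6], [593.6, -121.5, 120.6]] L [-24.5   0.   10.7]
16 14.7 [[273.8, 219.5], [246.5, 195.6], [301.8, 200.1], [301.1, 243.4], [248.1, 237.4]] T,U world [[556.2, -121.1, 110.9], [594.8, -121.5, 121.4]] L [-22.7   0.   10.2]
```

>>> {"fn": "carry_out", "kwargs": {
  "targets": [
    {"dp":[-1,-4,20],"yaw":0},
    {"dp":[-1.7,-8,50],"yaw":0},
    {"dp":[-1.7,-8,75],"yaw":0},
    {"dp":[-1.7,-8,86],"yaw":0},
    {"dp":[-1.7,-8,91],"yaw":0},
    {"dp":[-1.7,-8,91.7],"yaw":0},
    {"dp":[-1.7,-8,91.7],"yaw":0}
  ],
  "fingers": 0.25
}}

```text
clock: 14.58
eef_pos: [577.8, -137.7, 114.2]
tcp_rot: [3.14, 0.0, 1.561]
contact_force: [0.4, 0.2, -0.3]
opening: 0.623
grasp_force: 0.0
```

>>> {"fn": "carry_out", "kwargs": {
  "targets": [
    {"dp":[0,0,0],"yaw":0},
    {"dp":[0,0,0],"yaw":0},
    {"dp":[0,0,0],"yaw":0},
    {"dp":[0,0,0],"yaw":0}
  ],
  "fingers": -0.5,
  "grip_force": 20
}}

```text
clock: 15.08
eef_pos: [576.4, -137.7, 114.3]
tcp_rot: [-3.14, 0.0, 1.561]
contact_force: [-5.8, -0.5, 8.0]
opening: 0.479
grasp_force: 19.2
```

>>> {"fn": "carry_out", "kwargs": {
  "targets": [
    {"dp":[0,0.5,-1],"yaw":0},
    {"dp":[0,1.5,-1.8],"yaw":0},
    {"dp":[0,2.5,-2.4],"yaw":0},
    {"dp":[0,3.5,-2.8],"yaw":0},
    {"dp":[0,4,-3],"yaw":0},
    {"dp":[0,4,-3],"yaw":0}
  ]
}}

```text
clock: 15.82
eef_pos: [579.1, -137.5, 116.0]
tcp_rot: [-3.137, -0.0, 1.561]
contact_force: [-8.3, -0.0, 3.7]
opening: 0.475
grasp_force: 19.8
```

```bash
python3 - <<'E'
from h import *
s=r.sense();print(s["eef_pos"],s["opening"],s["contact_force"]);c,_=snap("wrist","rg")
q=[]
a=cv2.imread("pics/rg.png")[130:400,150:420];cv2.imwrite("pics/rgc.png",cv2.resize(a,None,fx=2.2,fy=2.2,interpolation=2))
E
```

```text
[ 579.13137369 -137.5301391   116.00557648] 0.4748025001131579 [-8.28969378e+00 -3.65484388e-03  3.71362229e+00]
```

View pics/rgc.png

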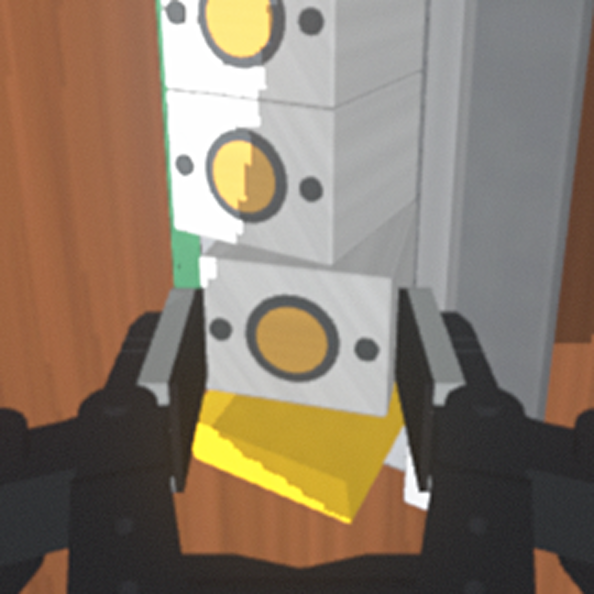

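The block is still tilted in the fingertip grip: bore at crop (292,338), top corners (394,277), (388,415) and (207,387). From here I'll work numerically.

```bash
cat >> h.py <<'E'
from scipy.optimize import least_squares
def fitblk(c,obs,x0):
    "obs pixels: bore, top corners (+x,+y),(+x,-y),(-x,-y); returns E=(u,z) uphill bottom edge, tilt from flush deg, y"
    def q(t):
        u,z,b,y=t;e=np.array([-np.cos(b),np.sin(b)]);n=np.array([np.sin(b),np.cos(b)])
        f=lambda s,k,yy:(u+s*e[0]+k*n[0],yy,z+s*e[1]+k*n[1])
        return [f(20,45,y),f(0,45,y+16),f(0,45,y-16),f(40,45,y-16)]
    s=least_squares(lambda t:(proj(c,W(q(t)))-obs).ravel(),x0,x_scale=[1,1,.05,1]);t=s.x
    print("u,z",t[:2].round(1),"tilt",np.degrees(t[2]).round(1),"y",t[3].round(1),"res",np.abs(s.fun).max().round(1),"L",(t[0]-40*np.cos(t[2])).round(1),(t[1]+40*np.sin(t[2])).round(1))
E
python3 - <<'E'
from h import *
c=dict(np.load("pics/rg.npz"))
fitblk(c,np.array([(292,338),(394,277),(388,415),(207,387)])/2.2+[149.8,129.8],[18,1,.2,-37])
c=dict(np.load("pics/rl2.npz"))
fitblk(c,np.array([(296,346),(382,286),(377,414),(221,402)])/3+[173.7,103.7],[18,1,.2,-37])
E
```

```text
u,z [16.7 -1.6] tilt 16.3 y -36.8 res 0.9 L -21.7 9.6
u,z [ 8.9 -4.1] tilt 19.4 y -38.4 res 0.6 L -28.8 9.2
```

>>> {"fn": "carry_out", "kwargs": {
  "targets": [
    {"dp":[0,0.7,-0.8],"yaw":0},
    {"dp":[0,1.4,-1.4],"yaw":0},
    {"dp":[0,2,-1.8],"yaw":0},
    {"dp":[0,2,-1.8],"yaw":0}
  ]
}}

```text
clock: 16.38
eef_pos: [580.5, -137.5, 117.2]
tcp_rot: [-3.136, -0.001, 1.561]
contact_force: [-8.6, -1.7, -0.1]
opening: 0.473
grasp_force: 19.3
```

>>> {"fn": "carry_out", "kwargs": {
  "targets": [
    {"dp":[0,0,0],"yaw":0},
    {"dp":[0,0,0],"yaw":0},
    {"dp":[0,0,0],"yaw":0},
    {"dp":[0,0,0],"yaw":0}
  ],
  "fingers": 0.6
}}

```text
clock: 16.88
eef_pos: [583.6, -137.7, 118.5]
tcp_rot: [3.141, 0.0, 1.561]
contact_force: [-0.5, -0.0, 0.7]
opening: 0.794
grasp_force: 0.0
```

>>> {"fn": "carry_out", "kwargs": {
  "targets": [
    {"dp":[0,0,-30],"yaw":0},
    {"dp":[0,0,-70],"yaw":0},
    {"dp":[0,4,-85],"yaw":0},
    {"dp":[0,4,-88],"yaw":0},
    {"dp":[0,4,-88],"yaw":0}
  ],
  "fingers": 1
}}

```text
clock: 17.5
eef_pos: [586.7, -137.6, 205.2]
tcp_rot: [-3.14, -0.0, 1.561]
contact_force: [0.2, -0.4, -0.5]
opening: 0.999
grasp_force: 0.0
```

```bash
cat >> h.py <<'E'
def bores(im):
    h=cv2.cvtColor(im,cv2.COLOR_RGB2HSV);b=((h[...,0]>12)&(h[...,0]<24)&(h[...,1]>110)&(h[...,1]<190)&(h[...,2]>130)).astype(np.uint8);b[:,:230]=0;b[:,310:]=0
    n,l,st,ct=cv2.connectedComponentsWithStats(cv2.morphologyEx(b,2,np.ones((5,5))));return [(st[i,4],*ct[i].round(1)) for i in range(1,n) if 120<st[i,4]<1500]
E
python3 - <<'E'
from h import *
s=r.sense();print(s["eef_pos"],s["opening"],s["contact_force"]);c,im=snap("wrist","rl3")
print(bores(im)); print(proj(c,W([(-2,60,45),(-2,28,45),(-2,-4,45),(-2,-36,45),(0,-36,45)])).round(1).tolist())
print(bores(np.load("pics/rl2.npz")["im"]))
E
```

```text
[ 586.65283257 -137.57759406  205.17210442] 0.9994559822227332 [ 0.1918503  -0.43923652 -0.5298123 ]
[(np.int32(380), np.float64(256.1), np.float64(70.0)), (np.int32(329), np.float64(257.6), np.float64(121.6)), (np.int32(288), np.float64(259.1), np.float64(169.0)), (np.int32(253), np.float64(260.4), np.float64(212.3))]
[[258.1, 69.4], [259.4, 121.0], [260.5, 168.2], [261.6, 211.4], [263.9, 211.8]]
[(np.int32(378), np.float64(259.7), np.float64(72.7)), (np.int32(333), np.float64(261.0), np.float64(124.5)), (np.int32(287), np.float64(262.1), np.float64(171.7)), (np.int32(306), np.float64(272.0), np.float64(219.1))]
```

The numbers show all four bores evenly spaced and matching the seated prediction, so the spare is fully down and the row is tight. Next, the wedge.

>>> {"fn": "carry_out", "kwargs": {
  "targets": [
    {"dp":[20,-4,-10],"yaw":0},
    {"dp":[70,-13,-20],"yaw":0},
    {"dp":[125,-23,-25],"yaw":0},
    {"dp":[180,-33,-25],"yaw":0},
    {"dp":[235,-43,-25],"yaw":0},
    {"dp":[290,-53,-25],"yaw":0},
    {"dp":[345,-63,-25],"yaw":0},
    {"dp":[400,-73,-25],"yaw":0},
    {"dp":[445,-81,-25],"yaw":0},
    {"dp":[472,-86,-25],"yaw":0},
    {"dp":[482,-88,-25],"yaw":0},
    {"dp":[482,-88,-25],"yaw":0}
  ]
}}

```text
clock: 19.05
eef_pos: [503.6, 345.3, 231.1]
tcp_rot: [-3.141, 0.001, 1.562]
contact_force: [0.1, -0.1, -0.3]
opening: 1.006
grasp_force: 0.0
```

>>> {"fn": "carry_out", "kwargs": {
  "targets": [
    {"dp":[0,0,0],"yaw":0},
    {"dp":[0,0,0],"yaw":0}
  ]
}}

```text
clock: 19.3
eef_pos: [504.5, 344.1, 231.3]
tcp_rot: [-3.142, 0.0, 1.559]
contact_force: [-0.8, 0.5, 0.1]
opening: 1.001
grasp_force: 0.0
```

```bash
python3 - <<'E'
from h import *
s=r.sense();print(s["eef_pos"],s["tcp_rot"]);c,im=snap("wrist","wd")
u=proj(c,[504,329,80])[0].astype(int);print(u)
x,y=np.clip(u-[100,75],0,[360,270]);print(x,y)
cv2.imwrite("pics/wdc.png",cv2.resize(im[y:y+150,x:x+200,::-1],None,fx=4,fy=4,interpolation=2))
E
```

```text
[504.45805177 344.1306393  231.34117685] [-3.14157143e+00  2.12362341e-04  1.55930015e+00]
[286 208]
186 133
```

View pics/wdc.png

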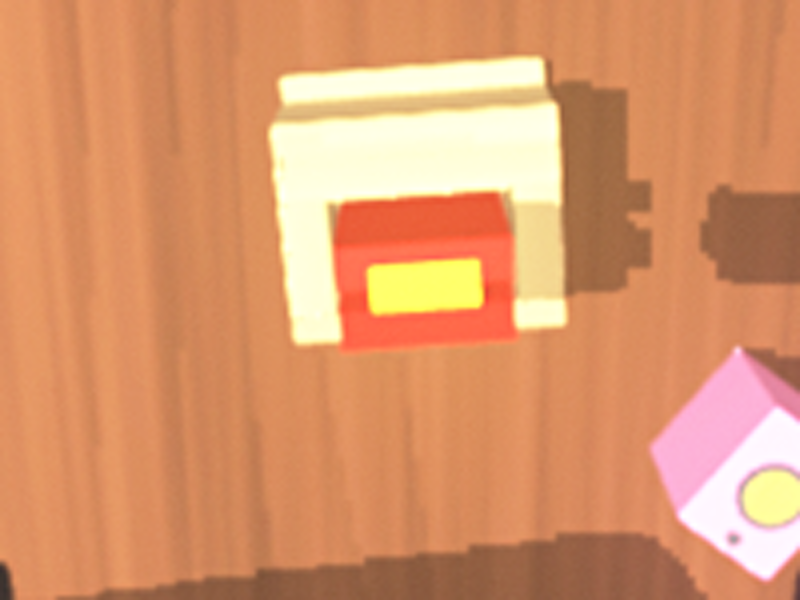

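```bash
python3 - <<'E'
from h import *
c=dict(np.load("pics/wd.npz"));g=lambda z:np.array(z)/4+[185.9,132.9]
for n,z,h in [("TL",(335,243),80),("TR",(513,232),80),("BL",(342,350),80),("BR",(515,338),80),("vL",(338,205),42),("vR",(505,193),42),("rackR+y",(557,101),42),("rackR-y",(566,326),42),("rackL+y",(271,124),42),("rackL-y",(295,346),42)]: print(n,onz(c,g(z),h).round(1))
E
```

```text
TL [489.5 343.3  80. ]
TR [528.9 345.3  80. ]
BL [490.4 318.   80. ]
BR [529.7 320.4  80. ]
vL [488.4 342.1  42. ]
vR [529.9 344.7  42. ]
rackR+y [542.2 367.5  42. ]
rackR-y [545.9 309.6  42. ]
rackL+y [472.7 362.6  42. ]
rackL-y [476.4 304.9  42. ]
```

The wedge's straight face is on +y and its sloping face on -y, as needed. It is yawed about 3.4°, with its middle near (509.7, 335.8). The top corners in the crop are (335,243), (513,232), (342,350) and (515,338).

>>> {"fn": "carry_out", "kwargs": {
  "targets": [
    {"dp":[-5,2,20],"yaw":-2},
    {"dp":[-11,5.2,60],"yaw":-4.1},
    {"dp":[-11,5.2,100],"yaw":-4.1},
    {"dp":[-11,5.2,135],"yaw":-4.1},
    {"dp":[-11,5.2,160],"yaw":-4.1},
    {"dp":[-11,5.2,173],"yaw":-4.1},
    {"dp":[-11,5.2,177.3],"yaw":-4.1},
    {"dp":[-11,5.2,177.3],"yaw":-4.1},
    {"dp":[-11,5.2,177.3],"yaw":-4.1}
  ]
}}

```text
clock: 20.48
eef_pos: [509.9, 334.4, 55.0]
tcp_rot: [3.14, -0.001, 1.632]
contact_force: [-0.0, -0.7, -1.0]
opening: 0.998
grasp_force: 0.0
```

>>> {"fn": "carry_out", "kwargs": {
  "targets": [
    {"dp":[0,0,0],"yaw":0},
    {"dp":[0,0,0],"yaw":0},
    {"dp":[0,0,0],"yaw":0},
    {"dp":[0,0,0],"yaw":0},
    {"dp":[0,0,0],"yaw":0}
  ],
  "fingers": -1,
  "grip_force": 30
}}

```text
clock: 21.1
eef_pos: [509.5, 334.2, 54.3]
tcp_rot: [3.141, -0.0, 1.632]
contact_force: [-0.2, -0.0, 4.2]
opening: 0.467
grasp_force: 33.3
```

>>> {"fn": "carry_out", "kwargs": {
  "targets": [
    {"dp":[0,0,-15],"yaw":0},
    {"dp":[0,0,-45],"yaw":0},
    {"dp":[0,0,-90],"yaw":0},
    {"dp":[0,0,-130],"yaw":0},
    {"dp":[0,0,-150],"yaw":0},
    {"dp":[0,0,-156],"yaw":0},
    {"dp":[0,0,-156],"yaw":0},
    {"dp":[0,0,-156],"yaw":0}
  ]
}}

```text
clock: 22.1
eef_pos: [508.6, 333.7, 208.8]
tcp_rot: [-3.14, 0.001, 1.632]
contact_force: [-0.5, -0.6, -0.9]
opening: 0.468
grasp_force: 32.8
```

```bash
python3 - <<'E'
from h import *
s=r.sense();print(s["eef_pos"],s["tcp_rot"],s["contact_force"],s["opening"]);c,im=snap("wrist","held")
h=cv2.cvtColor(im,cv2.COLOR_RGB2HSV);m=((h[...,0]<34)|(h[...,0]>170))&(h[...,1]>190)&(h[...,2]>120)
m=m.astype(np.uint8);m[:180]=0;m[:,:220]=0;m[:,350:]=0
cn=max(cv2.findContours(m,0,2)[0],key=cv2.contourArea);k=cv2.approxPolyDP(cn,3,True)[:,0];z=s["eef_pos"][2]-54+80
print(cv2.contourArea(cn));R=Ro.from_euler('xyz',s["tcp_rot"]).inv()
for a in k: print(a.tolist(),R.apply(onz(c,a,z)-s["eef_pos"]).round(1))
E
```

```text
[508.61494881 333.69550997 208.77436923] [-3.13980056e+00  1.01642433e-03  1.63219122e+00] [-0.45186645 -0.63682294 -0.87735035] 0.46760223397610085
10799.0
[252, 229] [ 37.3 -12.  -26. ]
[234, 298] [  9.4 -19.7 -26. ]
[238, 346] [-12.7 -19.2 -26. ]
[334, 347] [-13.1  18.9 -26. ]
[338, 297] [  9.8  19.3 -26. ]
[320, 229] [ 37.3  11.7 -26.1]
```

>>> {"fn": "carry_out", "kwargs": {
  "targets": [
    {"dp":[-20,2,0],"yaw":0},
    {"dp":[-65,5.5,0],"yaw":0.5},
    {"dp":[-118,10,0],"yaw":1},
    {"dp":[-171,14,0],"yaw":1.5},
    {"dp":[-224,18.5,0],"yaw":2},
    {"dp":[-277,23,0],"yaw":2.5},
    {"dp":[-330,27,0],"yaw":3},
    {"dp":[-383,31.5,0],"yaw":3.5},
    {"dp":[-433,36,0],"yaw":4.1},
    {"dp":[-475,39,0],"yaw":4.1},
    {"dp":[-497,41,10],"yaw":4.1},
    {"dp":[-502.7,41.4,20],"yaw":4.1}
  ]
}}

```text
clock: 23.65
eef_pos: [580.8, -166.2, 188.8]
tcp_rot: [-3.141, -0.0, 1.559]
contact_force: [0.7, 0.8, -1.5]
opening: 0.459
grasp_force: 32.8
```

>>> {"fn": "carry_out", "kwargs": {
  "targets": [
    {"dp":[0,0,3],"yaw":0},
    {"dp":[0,0,3],"yaw":0},
    {"dp":[0,0,3],"yaw":0}
  ]
}}

```text
clock: 24.02
eef_pos: [581.6, -164.1, 187.3]
tcp_rot: [3.141, -0.0, 1.562]
contact_force: [-0.3, 0.0, -1.1]
opening: 0.459
grasp_force: 32.8
```

```bash
python3 - <<'E'
from h import *
s=r.sense();print(s["eef_pos"],s["tcp_rot"],s["contact_force"],s["opening"]);c,im=snap("wrist","ins0")
print(bores(im)); print(proj(c,W([(-2,60,45),(-2,28,45),(-2,-4,45),(-2,-36,45),(0,-36,45)])).round(1).tolist())
# row white: bottom end of spare top face: last white row at bore column
h=cv2.cvtColor(im,cv2.COLOR_RGB2HSV)
print(proj(c,W([(-2,-52,45),(-2,-53,45)])).round(1).tolist(),[ (int(v),h[v,262].tolist()) for v in range(205,250,3)])
E
```

```text
[ 581.60630546 -164.14634015  187.26197749] [ 3.14126294e+00 -3.31855411e-05  1.56185177e+00] [-0.31821718  0.01918452 -1.14402479] 0.45869566016441576
[(np.int32(516), np.float64(260.6), np.float64(16.2)), (np.int32(441), np.float64(262.0), np.float64(77.5)), (np.int32(381), np.float64(263.3), np.float64(132.6)), (np.int32(326), np.float64(264.5), np.float64(182.6))]
[[262.8, 16.0], [263.9, 76.9], [264.9, 131.9], [265.8, 181.8], [268.4, 182.2]]
[[266.3, 205.1], [266.3, 206.5]] [(205, [120, 1, 221]), (208, [18, 30, 222]), (211, [25, 188, 241]), (214, [25, 184, 240]), (217, [25, 186, 240]), (220, [25, 186, 239]), (223, [25, 187, 241]), (226, [25, 188, 240]), (229, [3, 194, 225]), (232, [2, 197, 221]), (235, [2, 192, 210]), (238, [2, 196, 211]), (241, [2, 194, 210]), (244, [2, 196, 208]), (247, [2, 195, 209])]
```

>>> {"fn": "carry_out", "kwargs": {
  "targets": [
    {"dp":[-1,0,8],"yaw":0},
    {"dp":[-1.5,-1,20],"yaw":0},
    {"dp":[-1.5,-1,30],"yaw":0},
    {"dp":[-1.5,-1,37],"yaw":0},
    {"dp":[-1.5,-1,41],"yaw":0},
    {"dp":[-1.5,-1,43],"yaw":0},
    {"dp":[-1.5,-1,43],"yaw":0},
    {"dp":[-1.5,-1,43],"yaw":0}
  ]
}}

```text
clock: 25.08
eef_pos: [580.4, -165.7, 144.0]
tcp_rot: [-3.141, -0.001, 1.56]
contact_force: [0.3, 5.4, 0.3]
opening: 0.463
grasp_force: 32.9
```

>>> {"fn": "carry_out", "kwargs": {
  "targets": [
    {"dp":[0,0,1],"yaw":0},
    {"dp":[0,0,2],"yaw":0},
    {"dp":[0,0,3],"yaw":0},
    {"dp":[0,0,4],"yaw":0},
    {"dp":[0,0,4],"yaw":0}
  ]
}}

```text
clock: 25.7
eef_pos: [580.7, -165.2, 140.6]
tcp_rot: [3.141, -0.002, 1.56]
contact_force: [-1.0, 8.3, 5.7]
opening: 0.467
grasp_force: 33.7
```

>>> {"fn": "carry_out", "kwargs": {
  "targets": [
    {"dp":[1,0,-1],"yaw":0},
    {"dp":[1.5,0,-1],"yaw":0},
    {"dp":[1.5,0,0],"yaw":0},
    {"dp":[1.5,0,0],"yaw":0}
  ]
}}

```text
clock: 26.2
eef_pos: [580.6, -164.9, 140.2]
tcp_rot: [3.141, -0.0, 1.56]
contact_force: [0.3, 5.6, 2.9]
opening: 0.465
grasp_force: 33.4
```

>>> {"fn": "carry_out", "kwargs": {
  "targets": [
    {"dp":[0.3,0,1],"yaw":0},
    {"dp":[0.3,0,2],"yaw":0},
    {"dp":[0.3,0,3],"yaw":0},
    {"dp":[0.3,0,3],"yaw":0}
  ]
}}

```text
clock: 26.7
eef_pos: [580.5, -164.3, 137.2]
tcp_rot: [3.141, -0.001, 1.56]
contact_force: [-0.1, 6.4, 4.4]
opening: 0.463
grasp_force: 33.5
```

>>> {"fn": "carry_out", "kwargs": {
  "targets": [
    {"dp":[0.6,1,0.5],"yaw":0},
    {"dp":[1,2,1.5],"yaw":0},
    {"dp":[1,2.5,2.5],"yaw":0},
    {"dp":[1.2,3,3],"yaw":0},
    {"dp":[1.2,3,3],"yaw":0}
  ]
}}

```text
clock: 27.32
eef_pos: [583.1, -163.4, 133.7]
tcp_rot: [-3.141, -0.001, 1.561]
contact_force: [-2.3, 6.1, 1.8]
opening: 0.461
grasp_force: 33.3
```

>>> {"fn": "carry_out", "kwargs": {
  "targets": [
    {"dp":[0,0,0],"yaw":0},
    {"dp":[0,0,0],"yaw":0},
    {"dp":[0,0,0],"yaw":0}
  ],
  "fingers": 0.3
}}

```text
clock: 27.7
eef_pos: [583.5, -164.0, 134.0]
tcp_rot: [3.141, 0.0, 1.56]
contact_force: [-0.3, -0.2, -0.5]
opening: 0.648
grasp_force: 0.1
```

>>> {"fn": "carry_out", "kwargs": {
  "targets": [
    {"dp":[0,0,0],"yaw":0},
    {"dp":[0,0,0],"yaw":0},
    {"dp":[0,-5,0],"yaw":0},
    {"dp":[0,-10,0],"yaw":0},
    {"dp":[0,-15,0],"yaw":0},
    {"dp":[0,-20,0],"yaw":0},
    {"dp":[0,-20,0],"yaw":0}
  ],
  "fingers": 1
}}

```text
clock: 28.58
eef_pos: [563.0, -163.4, 134.0]
tcp_rot: [-3.141, -0.0, 1.56]
contact_force: [-0.9, 0.9, 0.2]
opening: 1.0
grasp_force: 0.0
```

>>> {"fn": "carry_out", "kwargs": {
  "targets": [
    {"dp":[0,0,-30],"yaw":0},
    {"dp":[0,5,-70],"yaw":0},
    {"dp":[0,15,-95],"yaw":0},
    {"dp":[0,20,-100],"yaw":0},
    {"dp":[0,20,-100],"yaw":0},
    {"dp":[0,20,-100],"yaw":0}
  ]
}}

```text
clock: 29.32
eef_pos: [582.4, -163.4, 232.4]
tcp_rot: [-3.139, -0.001, 1.561]
contact_force: [-0.7, -1.2, -0.3]
opening: 1.0
grasp_force: 0.0
```

```bash
cat >> h.py <<'E'
def wedge(im,c):
    h=cv2.cvtColor(im,cv2.COLOR_RGB2HSV);m=(((h[...,0]<10)|(h[...,0]>172))&(h[...,1]>175)&(h[...,2]>90)).astype(np.uint8)
    n,l,st,ct=cv2.connectedComponentsWithStats(m)
    print("exp bores",proj(c,W([(-2,60,45),(-2,28,45),(-2,-4,45),(-2,-36,45)])).round(0).tolist(),[tuple(map(float,b)) for b in bores(im)])
    print("exp wedge top x+-20,y+8/-17",proj(c,W([(-20,-52,80),(20,-52,80),(20,-77,80),(-20,-77,80)])).round(0).tolist())
    for i in range(1,n):
        if st[i,4]>300:
            cn=max(cv2.findContours((l==i).astype(np.uint8),0,2)[0],key=cv2.contourArea)
            print(st[i].tolist(),cv2.approxPolyDP(cn,3,True)[:,0].tolist())
E
python3 - <<'E'
from h import *
s=r.sense();print(s["eef_pos"],s["opening"],s["contact_force"]);c,im=snap("wrist","w1");wedge(im,c)
E
```

```text
[ 582.4195999  -163.43001944  232.40843328] 1.0000296388339904 [-0.65657151 -1.17167811 -0.33591728]
exp bores [[266.0, 32.0], [267.0, 81.0], [268.0, 127.0], [269.0, 169.0]] [(345.0, 264.5, 32.5), (289.0, 265.5, 82.0), (262.0, 266.5, 127.5), (234.0, 267.6, 169.6)]
exp wedge top x+-20,y+8/-17 [[223.0, 196.0], [268.0, 204.0], [269.0, 238.0], [225.0, 228.0]]
[464, 85, 96, 190, 8886] [[559, 85], [465, 106], [474, 274], [522, 265], [522, 253], [511, 254], [497, 243], [495, 140], [520, 130], [526, 153], [559, 155]]
[240, 184, 74, 56, 2470] [[313, 184], [291, 194], [262, 190], [241, 204], [240, 216], [245, 219], [243, 235], [297, 239], [313, 197]]
```

```bash
cat >> h.py <<'E'
def ypatch(im,c):
    h=cv2.cvtColor(im,cv2.COLOR_RGB2HSV);m=((h[...,0]>20)&(h[...,0]<36)&(h[...,1]>120)&(h[...,2]>120)).astype(np.uint8);m[:,:200]=0;m[:,340:]=0
    n,l,st,ct=cv2.connectedComponentsWithStats(m)
    for i in range(1,n):
        if st[i,4]>60:
            cn=max(cv2.findContours((l==i).astype(np.uint8),0,2)[0],key=cv2.contourArea);q=cv2.boxPoints(cv2.minAreaRect(cn))
            print("Y",st[i].tolist(),ct[i].round(1).tolist(),q.round(0).tolist())
    print("exp patch ctr by tilt(lean uphill of flush),E=(19,9):")
    for d in (0,5,10,15,20,30):
        b=np.radians(d);e=np.array([-np.cos(b),np.sin(b)]);nn=np.array([np.sin(b),np.cos(b)])
        pt=[np.array([19,9])+s*e+72*nn for s in (20,0,40)]
        print(d,proj(c,W([(pt[0][0],-64.7,pt[0][1]),(pt[1][0],-52,pt[1][1]),(pt[1][0],-77,pt[1][1]),(pt[2][0],-77,pt[2][1]),(pt[2][0],-52,pt[2][1])])).round(0).tolist())
E
python3 - <<'E'
from h import *
d=np.load("pics/w1.npz");im=d["im"];ypatch(im,dict(d))
h=cv2.cvtColor(im,cv2.COLOR_RGB2HSV)
for v in range(180,244,5): print(v," ".join(f"{a}/{b}" for a,b in h[v,232:322:5][:,[0,2]]))
E
```

```text
Y [251, 213, 34, 15, 442] [267.5, 219.7] [[250.0, 226.0], [251.0, 212.0], [285.0, 214.0], [284.0, 227.0]]
exp patch ctr by tilt(lean uphill of flush),E=(19,9):
0 [[243.0, 217.0], [266.0, 205.0], [267.0, 238.0], [223.0, 228.0], [221.0, 196.0]]
5 [[249.0, 219.0], [274.0, 206.0], [274.0, 240.0], [227.0, 231.0], [225.0, 199.0]]
10 [[256.0, 221.0], [283.0, 207.0], [283.0, 242.0], [231.0, 234.0], [229.0, 201.0]]
15 [[263.0, 223.0], [292.0, 208.0], [291.0, 243.0], [237.0, 237.0], [235.0, 203.0]]
20 [[271.0, 225.0], [301.0, 209.0], [300.0, 244.0], [244.0, 239.0], [242.0, 205.0]]
30 [[290.0, 227.0], [320.0, 209.0], [319.0, 244.0], [260.0, 244.0], [259.0, 209.0]]
180 11/202 11/200 71/226 72/227 0/237 0/235 0/225 16/120 110/110 0/240 0/236 0/236 30/212 0/216 0/218 90/215 60/217 113/216
185 10/200 11/197 69/227 72/227 0/237 30/239 0/238 0/234 0/237 0/235 0/238 0/235 15/215 0/215 0/214 1/203 1/208 100/214
190 12/201 11/200 67/228 72/229 69/181 120/173 2/202 2/201 1/211 1/220 90/238 98/241 0/211 1/202 1/203 1/202 1/201 100/215
195 11/204 11/200 59/208 72/230 48/203 2/203 2/204 2/204 2/204 2/202 2/
[... 442 characters left out ...]
 28/252 27/252 28/252 28/252 28/252 1/244 2/245 1/200 2/206 19/230 125/171 120/213
220 12/201 11/205 12/206 2/222 28/252 27/252 27/252 27/252 27/252 27/252 28/252 2/239 2/244 2/219 1/199 103/246 120/166 150/215
225 11/205 11/206 4/225 2/223 26/251 28/252 27/252 28/252 28/252 28/252 28/252 1/219 1/220 2/216 1/205 110/248 113/249 150/214
230 11/208 11/208 6/229 2/241 2/240 2/241 2/241 2/242 2/241 2/241 2/241 2/241 2/241 2/205 160/225 105/250 110/247 0/255
235 11/208 11/207 10/211 2/241 2/242 2/241 2/241 2/241 2/241 2/241 2/241 2/241 2/241 2/218 11/206 11/214 11/206 0/255
240 11/208 11/209 11/203 11/207 11/218 11/200 11/208 11/200 12/214 10/211 9/219 8/225 7/225 6/226 11/207 11/213 12/209 9/217
```

```bash
python3 - <<'E'
from h import *
c=dict(np.load("pics/w1.npz"))
# fit E(u,z), tilt, y using top corners + patch
obs=np.array([(241,205),(243,237),(297,239),(267.5,219.7)])
def f(t,ret=0):
    u,z,b,y=t;e=np.array([-np.cos(b),np.sin(b)]);n=np.array([np.sin(b),np.cos(b)])
    g=lambda s,yy:np.array([u+s*e[0]+72*n[0],yy,z+s*e[1]+72*n[1]])
    q=[g(40,y+8.5),g(40,y-16.5),g(0,y-16.5),g(20,y-4)]
    return W(q) if ret else np.r_[(proj(c,W(q))-obs).ravel(),(z-9.5)*.7,(u-18)*.3]
s=least_squares(f,[19,9,.3,-60.5],x_scale=[1,1,.05,1]);print(s.x.round(2),np.degrees(s.x[2]),s.fun.round(1));print(f(s.x,1).round(1))
E
```

```text
[ 14.91   8.07   0.37 -59.19] 21.132202978689598 [-1.1 -2.4 -1.5 -0.5  0.9  1.2  1.6  1.8 -1.  -0.9]
[[ 550.7 -150.7  149.4]
 [ 550.4 -175.7  149.4]
 [ 589.9 -176.2  155.6]
 [ 570.3 -163.4  152.5]]
```

>>> {"fn": "carry_out", "kwargs": {
  "targets": [
    {"dp":[0,-20,10],"yaw":0},
    {"dp":[0,-39,30],"yaw":0},
    {"dp":[0,-39,50],"yaw":0},
    {"dp":[0,-39,57],"yaw":0},
    {"dp":[0,-39,57],"yaw":0},
    {"dp":[0,-39,57],"yaw":0}
  ],
  "fingers": -1
}}

```text
clock: 30.12
eef_pos: [545.0, -163.4, 177.5]
tcp_rot: [3.141, 0.0, 1.561]
contact_force: [-0.2, -0.2, 0.2]
opening: -0.003
grasp_force: 0.0
```

>>> {"fn": "carry_out", "kwargs": {
  "targets": [
    {"dp":[0,0,5],"yaw":0},
    {"dp":[0,0,9],"yaw":0},
    {"dp":[0,0,12],"yaw":0},
    {"dp":[0,0,14],"yaw":0},
    {"dp":[0,0,16],"yaw":0}
  ]
}}

```text
clock: 30.75
eef_pos: [544.4, -163.2, 160.8]
tcp_rot: [-3.142, -0.0, 1.561]
contact_force: [0.1, -0.0, -0.2]
opening: -0.001
grasp_force: 0.0
```

Now follow the tipping path (about -16 mm in x, -20 mm in z).

>>> {"fn": "carry_out", "kwargs": {
  "targets": [
    {"dp":[0,-1,2],"yaw":0},
    {"dp":[0,-2,4],"yaw":0},
    {"dp":[0,-4,6],"yaw":0},
    {"dp":[0,-6,8.5],"yaw":0},
    {"dp":[0,-8,11],"yaw":0}
  ]
}}

```text
clock: 31.38
eef_pos: [536.2, -163.2, 149.8]
tcp_rot: [-3.142, 0.0, 1.561]
contact_force: [0.4, 0.3, -0.1]
opening: 0.001
grasp_force: 0.0
```

>>> {"fn": "carry_out", "kwargs": {
  "targets": [
    {"dp":[0,-2,2.5],"yaw":0},
    {"dp":[0,-4,5],"yaw":0},
    {"dp":[0,-6,7.5],"yaw":0},
    {"dp":[0,-8,10],"yaw":0}
  ]
}}

```text
clock: 31.88
eef_pos: [528.3, -163.1, 139.8]
tcp_rot: [-3.142, -0.0, 1.561]
contact_force: [-0.1, 0.7, 0.1]
opening: -0.003
grasp_force: 0.0
```

>>> {"fn": "carry_out", "kwargs": {
  "targets": [
    {"dp":[0,0,-20],"yaw":0},
    {"dp":[0,10,-60],"yaw":0},
    {"dp":[0,40,-90],"yaw":0},
    {"dp":[0,54,-93],"yaw":0},
    {"dp":[0,54,-93],"yaw":0},
    {"dp":[0,54,-93],"yaw":0}
  ]
}}

```text
clock: 32.62
eef_pos: [580.8, -163.3, 231.3]
tcp_rot: [-3.138, -0.001, 1.561]
contact_force: [-1.5, 0.6, 0.4]
opening: -0.004
grasp_force: 0.0
```

```bash
python3 - <<'E'
from h import *
s=r.sense();print(s["eef_pos"],s["opening"],s["contact_force"]);c,im=snap("wrist","w2");wedge(im,c);ypatch(im,c)
E
```

```text
[ 580.8239434  -163.3225406   231.28273161] -0.004069268754677155 [-1.52652746  0.64243632  0.44875627]
exp bores [[269.0, 32.0], [269.0, 81.0], [270.0, 127.0], [271.0, 169.0]] [(341.0, 266.8, 32.2), (299.0, 267.8, 82.1), (256.0, 268.6, 127.8), (241.0, 269.5, 170.0)]
exp wedge top x+-20,y+8/-17 [[225.0, 197.0], [270.0, 205.0], [271.0, 239.0], [226.0, 228.0]]
[467, 86, 93, 189, 8757] [[559, 86], [467, 107], [475, 274], [525, 265], [524, 254], [512, 254], [499, 243], [497, 143], [505, 134], [524, 131], [528, 153], [559, 156]]
[242, 185, 74, 56, 2489] [[315, 185], [292, 195], [264, 190], [243, 205], [246, 237], [299, 240], [315, 198]]
Y [262, 124, 14, 13, 66] [269.3, 130.9] [[261.0, 127.0], [275.0, 124.0], [278.0, 134.0], [264.0, 138.0]]
Y [253, 213, 34, 15, 449] [269.9, 220.3] [[253.0, 226.0], [253.0, 213.0], [286.0, 214.0], [286.0, 228.0]]
exp patch ctr by tilt(lean uphill of flush),E=(19,9):
0 [[245.0, 218.0], [268.0, 205.0], [269.0, 239.0], [225.0, 228.0], [223.0, 197.0]]
5 [[251.0, 220.0], [276.0, 207.0], [277.0, 241.0], [228.0, 231.0], [227.0, 199.0]]
10 [[258.0, 222.0], [285.0, 208.0], [285.0, 242.0], [233.0, 234.0], [232.0, 201.0]]
15 [[266.0, 224.0], [294.0, 209.0], [294.0, 243.0], [239.0, 237.0], [238.0, 204.0]]
20 [[274.0, 225.0], [304.0, 209.0], [303.0, 244.0], [246.0, 240.0], [245.0, 206.0]]
30 [[292.0, 228.0], [323.0, 210.0], [322.0, 245.0], [262.0, 245.0], [261.0, 210.0]]
```

>>> {"fn": "carry_out", "kwargs": {
  "targets": [
    {"dp":[0,-15,15],"yaw":0},
    {"dp":[0,-27,40],"yaw":0},
    {"dp":[0,-27,58],"yaw":0},
    {"dp":[0,-27,66],"yaw":0},
    {"dp":[0,-27,70],"yaw":0},
    {"dp":[0,-27,72],"yaw":0},
    {"dp":[0,-27,74],"yaw":0},
    {"dp":[0,-27,74],"yaw":0}
  ]
}}

```text
clock: 33.67
eef_pos: [555.6, -163.4, 159.2]
tcp_rot: [3.141, 0.0, 1.561]
contact_force: [0.3, 0.1, 0.3]
opening: -0.004
grasp_force: 0.0
```

>>> {"fn": "carry_out", "kwargs": {
  "targets": [
    {"dp":[0,-1,2],"yaw":0},
    {"dp":[0,-2,4],"yaw":0},
    {"dp":[0,-3,5.5],"yaw":0},
    {"dp":[0,-4,7],"yaw":0}
  ]
}}

```text
clock: 34.17
eef_pos: [551.1, -163.2, 152.4]
tcp_rot: [-3.141, -0.0, 1.56]
contact_force: [-3.0, 1.5, 9.4]
opening: -0.0
grasp_force: 5.3
```

>>> {"fn": "carry_out", "kwargs": {
  "targets": [
    {"dp":[0,-2,2],"yaw":0},
    {"dp":[0,-4,4],"yaw":0},
    {"dp":[0,-6,6.5],"yaw":0},
    {"dp":[0,-8,9],"yaw":0}
  ]
}}

```text
clock: 34.67
eef_pos: [544.7, -162.9, 145.5]
tcp_rot: [3.138, -0.0, 1.56]
contact_force: [-5.4, 6.5, 30.0]
opening: -0.003
grasp_force: 14.3
```

>>> {"fn": "carry_out", "kwargs": {
  "targets": [
    {"dp":[0,-1,1],"yaw":0},
    {"dp":[0,-2,2],"yaw":0},
    {"dp":[0,-3,3],"yaw":0}
  ]
}}

```text
clock: 35.05
eef_pos: [543.5, -162.9, 144.1]
tcp_rot: [3.134, -0.0, 1.56]
contact_force: [-3.5, 8.6, 36.3]
opening: -0.004
grasp_force: 17.0
```

>>> {"fn": "carry_out", "kwargs": {
  "targets": [
    {"dp":[0,0,-20],"yaw":0},
    {"dp":[0,10,-60],"yaw":0},
    {"dp":[0,30,-85],"yaw":0},
    {"dp":[0,40,-90],"yaw":0},
    {"dp":[0,40,-90],"yaw":0},
    {"dp":[0,40,-90],"yaw":0}
  ]
}}

```text
clock: 35.8
eef_pos: [579.1, -163.3, 228.3]
tcp_rot: [-3.139, -0.001, 1.561]
contact_force: [0.1, 0.2, -0.2]
opening: -0.003
grasp_force: 0.0
```

```bash
cat >> h.py <<'E'
def fitw(c,obs):
    "obs: top corners (-x,+y),(-x,-y),(+x,-y), patch centre"
    def f(t,ret=0):
        u,z,b,y=t;e=np.array([-np.cos(b),np.sin(b)]);n=np.array([np.sin(b),np.cos(b)])
        g=lambda s,yy:np.array([u+s*e[0]+72*n[0],yy,z+s*e[1]+72*n[1]])
        q=[g(40,y+8.5),g(40,y-16.5),g(0,y-16.5),g(20,y-4)]
        return W(q) if ret else np.r_[(proj(c,W(q))-obs).ravel(),(z-9)*.5,(u-18)*.2]
    s=least_squares(f,[19,9,.1,-60.5],x_scale=[1,1,.05,1]);print("wedge u,z,b,y",s.x.round(2),"tilt",np.degrees(s.x[2]).round(1),"ctr",(s.x[0]-20*np.cos(s.x[2])+36*np.sin(s.x[2])).round(1),(s.x[1]+20*np.sin(s.x[2])+36*np.cos(s.x[2])).round(1),s.fun.round(1));print(f(s.x,1).round(1).tolist())
E
python3 - <<'E'
from h import *
s=r.sense();print(s["eef_pos"],s["opening"],s["contact_force"]);c,im=snap("wrist","w3");wedge(im,c);ypatch(im,c)
E
```

```text
[ 579.05373828 -163.34167914  228.27629486] -0.0026823754467753987 [ 0.07980755  0.17663525 -0.18986661]
exp bores [[271.0, 31.0], [272.0, 81.0], [272.0, 127.0], [273.0, 170.0]] [(357.0, 269.2, 31.4), (308.0, 269.9, 81.7), (272.0, 270.9, 127.9), (241.0, 271.5, 170.6)]
exp wedge top x+-20,y+8/-17 [[226.0, 198.0], [273.0, 206.0], [273.0, 241.0], [228.0, 230.0]]
[470, 87, 90, 189, 8603] [[559, 87], [470, 107], [477, 275], [528, 267], [528, 255], [514, 255], [502, 244], [501, 140], [528, 131], [530, 152], [539, 156], [559, 155]]
[233, 185, 86, 56, 2600] [[318, 186], [296, 195], [257, 190], [233, 200], [233, 212], [239, 214], [234, 220], [236, 231], [283, 240], [317, 198]]
Y [264, 119, 14, 18, 103] [270.5, 127.4] [[264.0, 119.0], [277.0, 119.0], [277.0, 136.0], [264.0, 136.0]]
Y [293, 199, 26, 34, 287] [307.5, 217.4] [[293.0, 230.0], [318.0, 199.0], [324.0, 204.0], [299.0, 235.0]]
Y [242, 209, 30, 18, 385] [256.6, 217.1] [[240.0, 221.0], [242.0, 208.0], [273.0, 213.0], [271.0, 226.0]]
exp patch ctr by tilt(lean uphill of flush),E=(19,9):
0 [[247.0, 219.0], [271.0, 207.0], [271.0, 241.0], [226.0, 230.0], [224.0, 198.0]]
5 [[253.0, 221.0], [279.0, 208.0], [279.0, 243.0], [230.0, 233.0], [228.0, 200.0]]
10 [[260.0, 223.0], [288.0, 209.0], [288.0, 244.0], [235.0, 236.0], [233.0, 203.0]]
15 [[268.0, 225.0], [297.0, 210.0], [297.0, 245.0], [241.0, 239.0], [239.0, 205.0]]
20 [[276.0, 227.0], [306.0, 211.0], [306.0, 246.0], [248.0, 242.0], [247.0, 207.0]]
30 [[295.0, 230.0], [326.0, 211.0], [325.0, 247.0], [264.0, 247.0], [264.0, 211.0]]
```

```bash
python3 - <<'E'
from h import *
fitw(dict(np.load("pics/w3.npz")),np.array([(233,200),(235.5,231),(283,240),(256.6,217.1)]))
fitw(dict(np.load("pics/w2.npz")),np.array([(243,205),(246,237),(299,240),(269.9,220.3)]))
E
```

```text
wedge u,z,b,y [ 21.8    6.77   0.08 -59.27] tilt 4.3 ctr 4.6 44.2 [-0.3 -1.9 -1.1 -0.3  0.2  0.4  0.9  1.8 -1.1  0.8]
[[540.7, -150.7, 134.3], [540.4, -175.7, 134.3], [576.5, -176.1, 151.7], [558.6, -163.4, 143.0]]
wedge u,z,b,y [ 15.03   6.16   0.35 -59.85] tilt 20.1 ctr 8.6 46.8 [-0.5 -2.  -2.1 -0.3  0.9  0.8  1.4  1.7 -1.4 -0.6]
[[550.6, -151.4, 146.9], [550.3, -176.4, 146.9], [589.7, -176.8, 153.8], [570.2, -164.1, 150.3]]
```

>>> {"fn": "carry_out", "kwargs": {
  "targets": [
    {"dp":[0,12,5],"yaw":0},
    {"dp":[0,26,25],"yaw":0},
    {"dp":[0,26,55],"yaw":0},
    {"dp":[0,26,73],"yaw":0},
    {"dp":[0,26,78],"yaw":0},
    {"dp":[0,22,78],"yaw":0},
    {"dp":[0,18,78],"yaw":0}
  ]
}}

```text
clock: 36.72
eef_pos: [598.7, -164.0, 153.0]
tcp_rot: [3.14, 0.0, 1.561]
contact_force: [1.1, -0.7, -0.5]
opening: 0.002
grasp_force: 0.0
```

>>> {"fn": "carry_out", "kwargs": {
  "targets": [
    {"dp":[0,-2,0],"yaw":0},
    {"dp":[0,-4,0],"yaw":0},
    {"dp":[0,-6,0],"yaw":0},
    {"dp":[0,-8,0],"yaw":0}
  ]
}}

```text
clock: 37.22
eef_pos: [590.3, -163.7, 152.1]
tcp_rot: [3.141, 0.0, 1.561]
contact_force: [0.1, -1.0, -0.3]
opening: 0.001
grasp_force: 0.0
```

>>> {"fn": "carry_out", "kwargs": {
  "targets": [
    {"dp":[0,-2,1],"yaw":0},
    {"dp":[0,-4,2],"yaw":0},
    {"dp":[0,-6,3],"yaw":0},
    {"dp":[0,-8,4],"yaw":0}
  ]
}}

```text
clock: 37.72
eef_pos: [587.0, -164.0, 150.4]
tcp_rot: [3.131, 0.001, 1.56]
contact_force: [13.3, 2.3, 9.7]
opening: 0.0
grasp_force: 8.2
```

>>> {"fn": "carry_out", "kwargs": {
  "targets": [
    {"dp":[0,-2,0],"yaw":0},
    {"dp":[0,-4,0],"yaw":0},
    {"dp":[0,-6,0.5],"yaw":0},
    {"dp":[0,-6,0.5],"yaw":0}
  ]
}}

```text
clock: 38.22
eef_pos: [578.6, -164.1, 149.1]
tcp_rot: [3.137, 0.001, 1.561]
contact_force: [4.3, -0.4, 7.4]
opening: 0.005
grasp_force: 3.8
```

>>> {"fn": "carry_out", "kwargs": {
  "targets": [
    {"dp":[0,12,0],"yaw":0},
    {"dp":[0,20,-30],"yaw":0},
    {"dp":[0,15,-70],"yaw":0},
    {"dp":[0,8,-80],"yaw":0},
    {"dp":[0,8,-80],"yaw":0},
    {"dp":[0,8,-80],"yaw":0}
  ]
}}

```text
clock: 38.98
eef_pos: [583.8, -163.4, 226.1]
tcp_rot: [-3.14, -0.001, 1.561]
contact_force: [0.3, -0.8, -0.6]
opening: -0.001
grasp_force: 0.0
```

```bash
python3 - <<'E'
from h import *
s=r.sense();print(s["eef_pos"],s["contact_force"]);c,im=snap("wrist","w4");wedge(im,c);ypatch(im,c)
h=cv2.cvtColor(im,cv2.COLOR_RGB2HSV)
for v in range(185,245,4): print(v," ".join(f"{a}/{b}" for a,b in h[v,215:300:5][:,[0,2]]))
E
```

```text
[ 583.77160914 -163.42334037  226.09289036] [ 0.26350527 -0.81365779 -0.61027171]
exp bores [[264.0, 30.0], [265.0, 81.0], [266.0, 128.0], [266.0, 170.0]] [(356.0, 261.6, 30.6), (309.0, 263.0, 81.5), (273.0, 263.9, 128.3), (244.0, 264.6, 171.1)]
exp wedge top x+-20,y+8/-17 [[219.0, 199.0], [265.0, 207.0], [266.0, 242.0], [221.0, 231.0]]
[466, 86, 94, 191, 8938] [[559, 86], [466, 108], [475, 276], [525, 268], [524, 256], [513, 256], [499, 245], [497, 141], [504, 135], [524, 131], [529, 154], [559, 157]]
[218, 187, 95, 55, 2794] [[312, 190], [307, 187], [289, 196], [246, 190], [219, 198], [219, 211], [225, 213], [219, 218], [221, 227], [263, 241], [312, 197]]
Y [279, 199, 35, 35, 469] [298.4, 218.5] [[279.0, 229.0], [311.0, 197.0], [320.0, 207.0], [288.0, 239.0]]
Y [226, 208, 27, 19, 334] [239.1, 216.8] [[223.0, 219.0], [226.0, 207.0], [255.0, 214.0], [252.0, 226.0]]
exp patch ctr by tilt(lean uphill of flush),E=(19,9):
0 [[240.0, 220.0], [263.0, 208.0], [264.0, 242.0], [219.0, 231.0], [217.0, 199.0]]
5 [[246.0, 222.0], [272.0, 209.0], [272.0, 244.0], [223.0, 234.0], [221.0, 201.0]]
10
[... 1333 characters left out ...]
 25/239
221 11/219 3/237 1/237 18/245 27/251 27/251 27/250 27/251 1/231 2/240 2/225 2/225 2/228 2/227 5/229 27/251 25/240
225 11/216 8/225 2/238 2/238 1/237 4/239 18/246 28/251 1/223 2/224 2/225 2/228 2/227 2/227 27/250 27/250 25/241
229 11/206 11/220 2/238 2/238 2/238 2/238 2/238 2/238 2/238 2/232 2/228 2/226 2/227 27/250 27/250 26/250 25/241
233 11/206 11/216 11/217 11/214 5/229 2/239 2/238 2/238 2/239 2/239 2/227 2/227 11/214 11/215 11/220 16/225 20/237
237 11/208 11/217 11/218 11/212 11/213 11/211 10/217 4/236 1/238 2/238 2/227 10/219 11/212 11/214 11/220 11/214 12/221
241 11/209 11/211 11/219 11/214 11/215 11/209 11/214 11/222 11/201 8/221 9/212 11/219 11/212 11/213 11/219 11/213 11/221
```

```bash
cat >> h.py <<'E'
def slopes(c):
    for d in (-8,-4,0,4,8):
        b=np.radians(d);e=np.array([-np.cos(b),np.sin(b)]);nn=np.array([np.sin(b),np.cos(b)])
        g=lambda s,y:(20*1+s*e[0]+72*nn[0],y,8+s*e[1]+72*nn[1])
        k=proj(c,W([g(40,-52),g(0,-52),g(40,-77),g(0,-77),g(30,-65),g(10,-65)]));sl=lambda a,b:((b-a)[1]/(b-a)[0]).round(3)
        print(d,"slopes straight,lower,patch",sl(k[0],k[1]),sl(k[2],k[3]),sl(k[4],k[5]),"len",(k[1]-k[0])[0].round(1),(k[3]-k[2])[0].round(1))
def edges(im):
    "red top face boundaries by brightness step, per column"
    h=cv2.cvtColor(im,cv2.COLOR_RGB2HSV);red=((h[...,0]<8)|(h[...,0]>172))&(h[...,1]>150);v=h[...,2].astype(int)
    return red,v
E
python3 - <<'E'
from h import *
d=dict(np.load("pics/w4.npz"));im=d["im"];slopes(d)
red,v=edges(im);A=[];B=[]
for x in range(224,262,2):
    col=v[190:222,x];g=[i for i in range(190,221) if red[i-1,x] and red[i+1,x] and v[i+1,x]-v[i-1,x]>14]
    if g: A.append((x,np.mean(g[:2])))
    bb=[i for i in range(222,246) if red[i,x]]
    if bb: B.append((x,max(bb)))
for q in (A,B):
    q=np.array(q);k=np.polyfit(q[:,0],q[:,1],1);print(k.round(3),np.abs(np.polyval(k,q[:,0])-q[:,1]).max().round(1),q[0],q[-1])
fitw(d,np.array([(219,199.5),(221,229),(263,241),(239.1,216.8)]))
E
```

```text
-8 slopes straight,lower,patch 0.261 0.341 0.303 len 39.0 37.9
-4 slopes straight,lower,patch 0.223 0.292 0.26 len 42.8 41.5
0 slopes straight,lower,patch 0.19 0.248 0.221 len 46.4 45.0
4 slopes straight,lower,patch 0.16 0.209 0.186 len 49.8 48.2
8 slopes straight,lower,patch 0.132 0.173 0.154 len 53.0 51.2
[  0.231 147.881] 0.6 [224.  199.5] [260.  207.5]
[  0.296 163.249] 0.4 [224 230] [260 240]
wedge u,z,b,y [ 2.092e+01  7.330e+00 -6.000e-02 -6.099e+01] tilt -3.4 ctr -1.2 42.1 [-0.5 -2.1 -0.4  0.1 -0.3  0.1  0.9  1.9 -0.8  0.6]
[[533.8, -152.3, 124.9], [533.6, -177.3, 124.9], [567.0, -177.7, 146.9], [550.4, -165.0, 135.9]]
```

>>> {"fn": "carry_out", "kwargs": {
  "targets": [
    {"dp":[-1,-15,10],"yaw":0},
    {"dp":[-1,-33,35],"yaw":0},
    {"dp":[-1,-34,55],"yaw":0},
    {"dp":[-1,-34,65],"yaw":0},
    {"dp":[-1,-34,68],"yaw":0},
    {"dp":[-1,-34,68],"yaw":0}
  ]
}}

```text
clock: 39.78
eef_pos: [550.8, -164.3, 159.6]
tcp_rot: [3.141, 0.0, 1.561]
contact_force: [0.8, 0.4, -0.7]
opening: 0.0
grasp_force: 0.0
```

>>> {"fn": "carry_out", "kwargs": {
  "targets": [
    {"dp":[0,1,2],"yaw":0},
    {"dp":[0,2,4],"yaw":0},
    {"dp":[0,3,6],"yaw":0},
    {"dp":[0,4,8],"yaw":0},
    {"dp":[0,5,9.5],"yaw":0}
  ]
}}

```text
clock: 40.4
eef_pos: [555.2, -164.5, 151.7]
tcp_rot: [-3.141, 0.0, 1.561]
contact_force: [-11.5, 2.0, 29.0]
opening: -0.0
grasp_force: 15.0
```

>>> {"fn": "carry_out", "kwargs": {
  "targets": [
    {"dp":[0,0.5,1],"yaw":0},
    {"dp":[0,0.8,1.6],"yaw":0},
    {"dp":[0,0.8,1.6],"yaw":0}
  ]
}}

```text
clock: 40.78
eef_pos: [555.7, -164.4, 151.4]
tcp_rot: [-3.141, 0.0, 1.561]
contact_force: [-14.5, 1.9, 33.4]
opening: 0.001
grasp_force: 17.9
```

>>> {"fn": "carry_out", "kwargs": {
  "targets": [
    {"dp":[0,-3,-10],"yaw":0},
    {"dp":[0,5,-45],"yaw":0},
    {"dp":[0,20,-72],"yaw":0},
    {"dp":[0,27,-78],"yaw":0},
    {"dp":[0,27,-78],"yaw":0},
    {"dp":[0,27,-78],"yaw":0}
  ]
}}

```text
clock: 41.52
eef_pos: [582.0, -164.4, 224.8]
tcp_rot: [-3.139, -0.001, 1.561]
contact_force: [-0.1, -0.9, 0.9]
opening: 0.004
grasp_force: 0.0
```

```bash
cat >> h.py <<'E'
def look(f,c0=(224,262)):
    s=r.sense();print(s["eef_pos"].round(1),s["contact_force"].round(1));c,im=snap("wrist",f)
    wedge(im,c);slopes(c);red,v=edges(im);A=[];B=[]
    ex=proj(c,W([(-20,-52,80),(20,-77,80)]));a,b=int(ex[0][0])+5,int(ex[1][0])-5
    for x in range(a,b,2):
        g=[i for i in range(190,221) if red[i-1,x] and red[i+1,x] and v[i+1,x]-v[i-1,x]>14]
        if g: A.append((x,np.mean(g[:2])))
        bb=[i for i in range(222,248) if red[i,x]]
        if bb: B.append((x,max(bb)))
    for q in (A,B):
        q=np.array(q);k=np.polyfit(q[:,0],q[:,1],1);print("slope",k.round(3),np.abs(np.polyval(k,q[:,0])-q[:,1]).max().round(1),q[0],q[-1])
    ypatch(im,c)
E
python3 -c "
from h import *
look('w5')"
```

```text
[ 582.  -164.4  224.8] [-0.1 -0.9  0.9]
exp bores [[266.0, 28.0], [267.0, 79.0], [268.0, 126.0], [269.0, 170.0]] [(361.0, 264.3, 28.6), (316.0, 265.3, 79.8), (270.0, 266.3, 126.8), (248.0, 267.1, 170.2)]
exp wedge top x+-20,y+8/-17 [[221.0, 198.0], [268.0, 207.0], [269.0, 241.0], [223.0, 230.0]]
[469, 86, 91, 191, 8791] [[559, 86], [469, 106], [477, 276], [528, 267], [527, 255], [515, 256], [501, 242], [500, 140], [507, 134], [527, 130], [531, 153], [559, 155]]
[221, 186, 95, 55, 2784] [[314, 187], [292, 195], [249, 189], [223, 197], [221, 210], [227, 212], [222, 217], [224, 227], [267, 240], [314, 197]]
-8 slopes straight,lower,patch 0.258 0.338 0.301 len 39.4 38.3
-4 slopes straight,lower,patch 0.221 0.29 0.257 len 43.2 41.9
0 slopes straight,lower,patch 0.188 0.247 0.219 len 46.9 45.4
4 slopes straight,lower,patch 0.159 0.208 0.185 len 50.3 48.7
8 slopes straight,lower,patch 0.131 0.172 0.153 len 53.5 51.7
slope [  0.217 149.791] 0.5 [226.  198.5] [262.  206.5]
slope [  0.279 165.989] 0.5 [226 229] [262 239]
Y [281, 198, 35, 35, 474] [300.9, 217.8] [[281.0, 229.0], [314.0, 197.0], [323.0, 206.0], [290.0, 239.0]]
Y [229, 207, 27, 19, 347] [242.1, 215.9] [[226.0, 219.0], [229.0, 206.0], [258.0, 213.0], [255.0, 226.0]]
exp patch ctr by tilt(lean uphill of flush),E=(19,9):
0 [[242.0, 220.0], [266.0, 207.0], [267.0, 242.0], [221.0, 230.0], [219.0, 198.0]]
5 [[248.0, 222.0], [274.0, 208.0], [275.0, 243.0], [225.0, 234.0], [223.0, 200.0]]
10 [[255.0, 224.0], [283.0, 209.0], [283.0, 245.0], [230.0, 237.0], [228.0, 203.0]]
15 [[263.0, 226.0], [292.0, 210.0], [292.0, 246.0], [236.0, 240.0], [234.0, 205.0]]
20 [[272.0, 228.0], [302.0, 211.0], [301.0, 247.0], [243.0, 243.0], [241.0, 207.0]]
30 [[290.0, 230.0], [322.0, 212.0], [321.0, 248.0], [260.0, 248.0], [259.0, 212.0]]
```

>>> {"fn": "carry_out", "kwargs": {
  "targets": [
    {"dp":[0,-12,20],"yaw":0},
    {"dp":[0,-20,45],"yaw":0},
    {"dp":[0,-20,60],"yaw":0},
    {"dp":[0,-19.5,65],"yaw":0},
    {"dp":[0,-19,68],"yaw":0},
    {"dp":[0,-18,70],"yaw":0},
    {"dp":[0,-18,70],"yaw":0}
  ]
}}

```text
clock: 42.45
eef_pos: [565.7, -164.5, 156.8]
tcp_rot: [3.141, 0.0, 1.561]
contact_force: [0.0, -0.4, 0.8]
opening: -0.003
grasp_force: 0.3
```

>>> {"fn": "carry_out", "kwargs": {
  "targets": [
    {"dp":[0,0.5,1],"yaw":0},
    {"dp":[0,1,2],"yaw":0},
    {"dp":[0,1.5,3],"yaw":0},
    {"dp":[0,1.5,3],"yaw":0}
  ]
}}

```text
clock: 42.95
eef_pos: [566.5, -164.6, 155.7]
tcp_rot: [3.142, 0.0, 1.561]
contact_force: [-8.8, 0.8, 22.5]
opening: 0.001
grasp_force: 11.3
```

>>> {"fn": "carry_out", "kwargs": {
  "targets": [
    {"dp":[0,0.5,1],"yaw":0},
    {"dp":[0,1,2],"yaw":0},
    {"dp":[0,1.5,3],"yaw":0},
    {"dp":[0,1.5,3],"yaw":0}
  ]
}}

```text
clock: 43.45
eef_pos: [567.5, -164.6, 155.0]
tcp_rot: [-3.141, 0.0, 1.561]
contact_force: [-20.1, 4.0, 46.2]
opening: -0.0
grasp_force: 23.7
```

>>> {"fn": "carry_out", "kwargs": {
  "targets": [
    {"dp":[0,0.3,0.7],"yaw":0},
    {"dp":[0,-3,-10],"yaw":0},
    {"dp":[0,0,-45],"yaw":0},
    {"dp":[0,10,-68],"yaw":0},
    {"dp":[0,15,-74],"yaw":0},
    {"dp":[0,15,-74],"yaw":0},
    {"dp":[0,15,-74],"yaw":0}
  ]
}}

```text
clock: 44.32
eef_pos: [582.2, -164.4, 223.0]
tcp_rot: [-3.139, -0.001, 1.561]
contact_force: [-0.1, 0.2, -0.2]
opening: 0.001
grasp_force: 0.0
```

```bash
python3 -c "
from h import *
look('w6')
# bias check: spare lower top edge slope (white->yellow/red boundary) obs vs predicted
d=dict(np.load('pics/w6.npz'));h=cv2.cvtColor(d['im'],cv2.COLOR_RGB2HSV)
k=proj(d,W([(-22,-20,45),(18,-20,45),(-22,12,45),(18,12,45)]));print('seam pred',k.round(1).tolist(),(k[1]-k[0])[1]/(k[1]-k[0])[0],(k[3]-k[2])[1]/(k[3]-k[2])[0])
for a in (0,2):
  print([(x,int(y0-6+np.argmin(h[y0-6:y0+7,x,2])),int(h[y0-6:y0+7,x,2].min())) for x in range(int(k[a][0])+3,int(k[a+1][0])-3,4) for y0 in [int(np.interp(x,k[a:a+2,0],k[a:a+2,1]))]])
"
```

```text
[ 582.2 -164.4  223. ] [-0.1  0.2 -0.2]
exp bores [[266.0, 28.0], [266.0, 79.0], [267.0, 127.0], [268.0, 170.0]] [(370.0, 263.6, 28.0), (316.0, 264.8, 79.6), (285.0, 265.8, 127.0), (245.0, 266.5, 170.6)]
exp wedge top x+-20,y+8/-17 [[220.0, 198.0], [267.0, 207.0], [268.0, 242.0], [222.0, 231.0]]
[469, 86, 91, 192, 8796] [[559, 86], [469, 107], [478, 277], [529, 267], [528, 256], [514, 256], [502, 245], [501, 139], [528, 130], [531, 152], [559, 155]]
[221, 186, 94, 56, 2785] [[311, 186], [291, 196], [247, 190], [222, 198], [221, 211], [227, 212], [229, 206], [254, 211], [258, 222], [256, 228], [230, 222], [227, 214], [222, 218], [224, 229], [267, 241], [314, 196]]
-8 slopes straight,lower,patch 0.26 0.341 0.303 len 39.6 38.5
-4 slopes straight,lower,patch 0.223 0.292 0.259 len 43.5 42.2
0 slopes straight,lower,patch 0.19 0.249 0.221 len 47.2 45.7
4 slopes straight,lower,patch 0.16 0.209 0.186 len 50.6 49.0
8 slopes straight,lower,patch 0.132 0.173 0.154 len 53.8 52.0
slope [  0.202 153.842] 0.6 [225.  199.5] [261.  206.5]
slope [  0.268 169.513] 0.5 [225 230] [261 239]
Y [259, 127, 14
[... 631 characters left out ...]
0, 211.0], [292.0, 247.0], [235.0, 241.0], [233.0, 206.0]]
20 [[271.0, 229.0], [302.0, 212.0], [301.0, 248.0], [242.0, 244.0], [241.0, 208.0]]
30 [[290.0, 231.0], [322.0, 213.0], [320.0, 249.0], [259.0, 249.0], [258.0, 212.0]]
seam pred [[245.8, 146.8], [291.2, 150.9], [244.2, 103.1], [291.4, 103.8]] 0.09051811252888073 0.01400665980739178
[(248, 147, 223), (252, 147, 233), (256, 148, 222), (260, 148, 225), (264, 149, 223), (268, 149, 219), (272, 149, 226), (276, 150, 225), (280, 150, 222), (284, 150, 229)]
[(247, 104, 224), (251, 104, 225), (255, 104, 223), (259, 104, 224), (263, 104, 221), (267, 104, 221), (271, 104, 218), (275, 104, 218), (279, 104, 214), (283, 104, 216), (287, 104, 214)]
```

Tilt is down to about -1.7° with the row tight. One more press on the uphill half, then I'll hand in.

>>> {"fn": "carry_out", "kwargs": {
  "targets": [
    {"dp":[0,-10,20],"yaw":0},
    {"dp":[0,-19,45],"yaw":0},
    {"dp":[0,-19,60],"yaw":0},
    {"dp":[0,-18.5,65],"yaw":0},
    {"dp":[0,-18,68],"yaw":0},
    {"dp":[0,-17,70],"yaw":0},
    {"dp":[0,-16,72],"yaw":0},
    {"dp":[0,-16,72],"yaw":0}
  ]
}}

```text
clock: 45.38
eef_pos: [566.6, -164.6, 155.3]
tcp_rot: [-3.14, 0.0, 1.561]
contact_force: [-12.9, 1.2, 26.7]
opening: 0.003
grasp_force: 13.2
```

>>> {"fn": "carry_out", "kwargs": {
  "targets": [
    {"dp":[0,0.7,1],"yaw":0},
    {"dp":[0,1.2,2],"yaw":0},
    {"dp":[0,1.2,2],"yaw":0}
  ]
}}

```text
clock: 45.75
eef_pos: [567.0, -164.6, 154.9]
tcp_rot: [-3.139, 0.0, 1.561]
contact_force: [-23.4, 3.0, 44.4]
opening: -0.002
grasp_force: 22.6
```

>>> {"fn": "carry_out", "kwargs": {
  "targets": [
    {"dp":[0,-1,-4],"yaw":0},
    {"dp":[0,-3,-12],"yaw":0},
    {"dp":[0,0,-45],"yaw":0},
    {"dp":[0,10,-65],"yaw":0},
    {"dp":[0,14,-70],"yaw":0},
    {"dp":[0,14,-70],"yaw":0},
    {"dp":[0,14,-70],"yaw":0}
  ]
}}

```text
clock: 46.62
eef_pos: [581.6, -164.4, 219.2]
tcp_rot: [-3.14, -0.0, 1.561]
contact_force: [0.8, 0.3, 0.1]
opening: 0.001
grasp_force: 0.0
```

```bash
python3 -c "
from h import *
look('w7')" | egrep -v '^(10|15|20|30|5|-8|8) '
```

```text
[ 581.6 -164.4  219.2] [0.8 0.3 0.1]
exp bores [[266.0, 27.0], [267.0, 79.0], [268.0, 127.0], [269.0, 171.0]] [(385.0, 264.2, 26.9), (327.0, 265.4, 79.5), (285.0, 266.2, 127.5), (256.0, 267.2, 171.8)]
exp wedge top x+-20,y+8/-17 [[220.0, 200.0], [268.0, 209.0], [269.0, 245.0], [222.0, 233.0]]
[472, 86, 88, 193, 8727] [[559, 86], [472, 107], [479, 278], [532, 269], [531, 258], [516, 257], [504, 244], [504, 139], [532, 131], [534, 152], [558, 157]]
[221, 187, 95, 57, 2880] [[315, 189], [292, 197], [248, 191], [223, 199], [221, 212], [228, 215], [222, 220], [224, 231], [269, 243], [315, 198]]
-4 slopes straight,lower,patch 0.226 0.296 0.263 len 44.2 42.8
0 slopes straight,lower,patch 0.192 0.252 0.224 len 48.0 46.4
4 slopes straight,lower,patch 0.162 0.212 0.189 len 51.5 49.8
slope [  0.209 153.716] 0.5 [225.  200.5] [261.  208.5]
slope [  0.268 171.461] 0.5 [225 232] [261 241]
Y [283, 199, 34, 37, 487] [302.0, 219.9] [[283.0, 232.0], [316.0, 199.0], [325.0, 208.0], [292.0, 241.0]]
Y [229, 209, 28, 20, 371] [242.9, 218.5] [[226.0, 222.0], [229.0, 209.0], [259.0, 215.0], [256.0, 228.0]]
exp patch ctr by tilt(lean uphill of flush),E=(19,9):
0 [[242.0, 222.0], [266.0, 209.0], [267.0, 245.0], [220.0, 233.0], [218.0, 200.0]]
```

```bash
python3 -c "
from rig import r
print(r.sign_off())"
```

```text
the job is handed in; nothing more can be done
None
```

I handed the job in at about 47 s of the 64 s allowed: the loose block is seated tight in the row and the wedge is driven in about 2° off square. It was let go and stayed put after the last 40–50 N press; I couldn't measure its holding force on the block, and no verdict came back.

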